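Clamp an emergency light and hold its test dial on the third click

TASK

Wind the red-knobbed crank of the test vise clockwise until the emergency light is firmly clamped between both jaws and stays so when you let go of the crank. Then turn the red dial on the grey console clockwise, past its first two clicks to the third (three green dots), and finish while holding it there with the fingers, because its spring turns it back if you let go. Leave the other things on the table and in the basket where they are.

Things in the scene. Friction and masses are not known exactly. Their poses are not given: they have to be found in the camera images.
- vise: test vise fixed to the table, base 200 (x) x 120 (y) x 14 mm, turned by its yaw; origin under its centre. In its frame the fixed jaw (vise_c3) is at -x (steel, 90 mm wide, face at x = -67 mm, top at z = 54 mm), the flat bed's top is at z = 24 mm, and a blue gear housing, 70 mm wide in y with its top at z = 58 mm, is at x = +30 to +96 mm. A vertical crank stands on the housing. The vise and the console may swap sides of the table
- jaw: the steel moving jaw of the vise, 80 mm wide, top at z = 53 mm of the vise; it slides towards the fixed jaw along the vise's -x. Its origin is the vise's when the crank is at 0; its face, a black sprung pad pushing with 6 N from first touch and 6 N more per mm, up to 4 mm of give, lies 3 mm to its -x side
- crank (a joint): angle of the vise crank in rad, growing clockwise seen from above; each rad drives the jaw 6 mm towards the fixed jaw. It starts anywhere from 0 to 2 and the light is pinched from 5.0 on (end of travel 5.9). Turning takes about 3 N at the knob; once the pad has pushed the light onto the fixed jaw the force at the knob grows to 6 N and more; half a rad of further turn, or about 6.5 N in all, is firm, and the crank's friction holds the clamp when let go
- crank_knob (a point): middle of the crank's upright red knob: a freely spinning sleeve 18 mm across (20 at its ends) and 44 mm tall, this point 22 mm above its lower end, 96 mm above the table; it goes round at 42 mm from the crank axis. The flat crank arm's top is 24 mm below this point
- crank_axis (a point): point on the crank's vertical axis at the height of the knob's middle (62 mm to the vise's +x)
- light: slim white emergency light with a clear lens, 34 (x) x 200 (y) x 26 mm, about 0.25 kg, lying loose on the vise's bed between the jaws, its length across the vise; origin under its centre
- console: grey console box fixed to the table, 130 (x) x 120 (y) x 55 mm; origin under its centre. The dial's vertical axis is 10 mm to its -x. On its black top, on the +x side, rows of dots point outwards round the dial, clockwise: one white dot (rest), one yellow dot, two yellow dots, three green dots (third click)
- dial_angle (a joint): angle of the dial in rad, growing clockwise seen from above. 0 = rest, clicks at 0.4, 0.8 and 1.2 (third), hard stop just past that (1.28). The spring always turns it back to 0; it needs up to about 0.3 N m and 0.2 to 0.25 N m to hold at the third click. On the third click means 1.1 or more
- dial: the dial's red bar grip on a grey disc, turning with the dial: bar 58 mm long (x), 14 mm thick (y), 30 mm tall, on a disc 62 mm across and 11 mm thick; origin on the axis under the disc (56 mm above the table), x along the bar to the white pointer stripe, z up. At rest the pointer is turned 0.6 rad anticlockwise from the console's x axis
- dial_grip (a point): centre of the red bar, on the dial's axis, 81 mm above the table; the bar's top is 15 mm above and the disc 14 mm below it
- bulb_a: a frosted light bulb standing cap-down in the basket, 60 mm wide, 108 mm tall; origin under its cap
- bulb_b: a second frosted bulb like it
- tester: grey plastic socket tester in the basket, 62 x 62 x 38 mm; origin under its centre
- tub: clear lidded tub of brass bits in the basket, 96 x 126 x 56 mm; origin under its centre
- screwdriver: screwdriver lying on the table beyond the vise and console, across the table
- tape: roll of black tape lying flat on the table, 64 mm across, 19 mm tall; origin under its centre
There are look-alikes about, which are no part of the job. What is shaped like the console but pink or purple is not meant.

How it is judged:
By the outcome, as a careful person would: the job done as asked, in the order asked, and still so for the second after the job is handed in, while the arm keeps its last pose, push and grip.
It also fails if it takes over 59 s, if anything falls off the work surface, if the arm or the gripper's body presses on something with over 40 N, if the wrist force passes 120 N, or if a joint passes its speed limit or range.

ROBOT

A 6-joint arm with a two-finger parallel gripper is mounted at the origin on the work surface. World frame = base frame: x ahead of the robot, y to its left, z up, the work surface at z = 0. Lengths are in m, angles in rad, forces in N, time in s.
With the tool pointing down it reaches from about 0.25 to 0.8 m from the base axis. Payload 8.5 kg.
Tool frame: the origin (TCP) lies on the mounting face of the last link; the fingertips stand 173 mm ahead of it and the grasp point (between the pads) lies 155 mm ahead of it (tip_reach is the distance from the TCP to the fingertips, in m); x points along the fingers, y is the direction in which the jaws open and shut, and the axes are right-handed (so a half turn about x gives the same grasp; the last joint's range is limited). The gripper opens to 85 mm and grips with 20 to 120 N. Pads are 22 mm wide; open, the fingers measure 114 mm over their backs; the gripper's body (76 mm by 85 mm) begins 54 mm behind the grasp point. The pads swing forward as they close: fully open they stand 13 mm farther back than shut.
Start: joints at [-1.163, 0.238, -0.013, 1.319, 0, 1.571], TCP at [0.208, -0.482, 0.405] pointing down, gripper open.
Joint ranges: [-2.66, 2.66], [-1.03, 1.9], [-1.14, 1.46], [-1.82, 2.27], [-1.45, 1.34], [-3.14, 3.14]. Speed limits (rad/s): [2.22, 2.22, 2.79, 3.14, 3.14, 3.14].

INTERFACE

Orientations are given as a unit quaternion [x, y, z, w].
In Python, from station import get_obs, capture, camera_model, hand_in, tip_reach gives the robot as it stands.
- The arm moves only by the tool carry_out, never from a script. Its argument "targets" is a list of rows, each a list of 7 numbers: the opening, from 0 (shut) to 1 (fully open), then the shift along the world's x, y, z in units of 0.1 m (1.0 is 0.1 m), then the turn, a rotation vector about the world's x, y, z in units of pi rad (1.0 is pi rad). A call has 1 to 10 rows; each row is the pose to reach, as a shift and turn from the pose commanded when the call began, turning the shorter way round; what a row does not reach only later rows make up. A row lasts 1/8 s, in which the tool goes at most 62.5 mm and 10.7 degrees, less where a joint would pass 70% of its speed; a pose out of reach is approached as far as the arm can. A call with a number of a shift or a turn outside -1 to 1 is refused whole. A call with a gripper value outside its range is refused whole. The fingers move at their own pace and stop on an object; "force" is the grip in N (left out, the last holds). Time passes only in rows, so rows that repeat a pose let the fingers close. It gives the time, the measured TCP pose, the force and the opening at its end, in the units of the state.
- get_obs(): the state, without advancing time (a new reading comes with each control period).
- capture(name): name is "scene" or "top"; returns the picture (420x560x3 uint8, red, green, blue); there is no depth.
- camera_model(name): a dict with "K" (3x3 intrinsics, pixels), "camera_from_world" (4x4, takes a point from world to camera coordinates). Camera axes: x right, y down, z forward; pixel columns grow to the right and rows downward; lengths in m; the calibration is good to about 2 mm. A picture is of the moment at which its call begins. camera_model takes no time and is no camera call.
- hand_in(): hands the job in, once; it reports no verdict.
The state is a dict: "time_s": time; "joint_positions": joint angles; "joint_velocities": joint speeds; "joint_torque": joint torques, N m; "position": TCP position; "tool_rot": TCP orientation; "ft_force": force on the tool from outside, world axes, zero at the start; "torque": the same for the moment, N m; "width": opening from 0.0 (shut) to 1.0 (fully open).
Only numpy, scipy, OpenCV 4.12 (cv2) and the standard library are available. Lean on these libraries where they do the work, as an engineer would, in place of code of your own. Each camera call takes 0.05 s, during which the arm holds its last target.

## Working session

There is one attempt and no reset: what is moved stays moved. The work goes in short steps, Python scripts to look and compute and a tool call to move; the robot and the scene stay as the last step left them, time stands still between calls to the robot, and variables do not carry over. Pictures are saved under pics/ and viewed, and the job is handed in when it is done.

Besides the shell and the picture viewer there is one more tool, called after "Request:" by a JSON object that holds its "fn" and its "kwargs", one argument or row to a line. carry_out: Moves the arm, as the interface text tells. Its arguments: {"type":"object","properties":{"targets":{"type":"array"},"force":{"type":"number"}},"required":["targets"]}

```bash
mkdir -p pics; ls; python3 - <<'E'
from station import *
import cv2, numpy as np
for n in("scene","top"):
    im=capture(n); cv2.imwrite(f"pics/{n}0.png",im[:,:,::-1]); m=camera_model(n); print(n,np.round(m["K"],1).tolist(),np.round(m["camera_from_world"],3).tolist())
print(get_obs(),tip_reach)
E
```

```text
pics
scene [[546.6, 0.0, 268.5], [0.0, 546.6, 211.7], [0.0, 0.0, 1.0]] [[0.791, 0.612, -0.011, -0.374], [0.499, -0.656, -0.566, -0.267], [-0.353, 0.443, -0.824, 1.943], [0.0, 0.0, 0.0, 1.0]]
top [[484.1, 0.0, 276.4], [0.0, 484.1, 212.2], [0.0, 0.0, 1.0]] [[-0.022, -1.0, 0.015, -0.074], [-0.991, 0.02, -0.135, 0.532], [0.135, -0.018, -0.991, 1.459], [0.0, 0.0, 0.0, 1.0]]
{'time_s': 0.1, 'joint_positions': array([-1.16299723e+00,  2.38695052e-01, -1.41651513e-02,  1.31919301e+00,
        1.99306486e-05,  1.57081340e+00]), 'joint_velocities': array([-2.22494742e-04, -1.80405025e-03,  2.67806826e-03, -3.57889858e-05,
        7.69253094e-04, -2.39261705e-03]), 'joint_torque': array([ 3.29498442e-03, -5.39722252e+01,  3.46998167e+01,  1.34290016e-02,
        1.11762890e-04,  6.60341712e-06]), 'position': array([ 0.20815203, -0.48180769,  0.40415714]), 'tool_rot': array([-0.69237665, -0.14361245,  0.69254282, -0.14273925]), 'ft_force': array([0.20146126, 0.02745813, 0.72467244]), 'torque': array([0.03866475, 0.02948981, 0.01797213]), 'width': 1.0004931827400765} 0.1734
```

View pics/scene0.png

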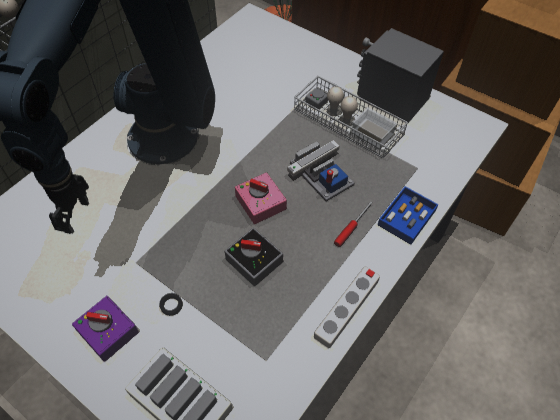

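View pics/top0.png

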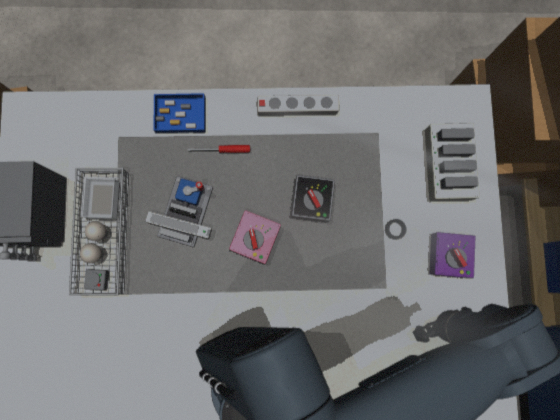

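The vise is at about (188,210) in the top view and the grey/black console at (313,198). Pink (255,237) and purple (455,255) are the look-alikes. I'll zoom in on both.

```bash
python3 - <<'E'
import cv2, numpy as np
t=cv2.imread("pics/top0.png"); s=cv2.imread("pics/scene0.png")
def crop(i,x,y,w,h,k): return cv2.resize(i[y:y+h,x:x+w],None,fx=k,fy=k,interpolation=cv2.INTER_CUBIC)
a=np.hstack([crop(t,140,165,80,80,5),crop(t,280,160,80,80,5)])
cv2.imwrite("pics/c1.png",a)
a=np.hstack([crop(s,280,130,80,80,5),crop(s,215,215,80,80,5)])
cv2.imwrite("pics/c2.png",a)
E
cat > h.py <<'E'
import numpy as np,cv2
from station import *
def ray(n,u,v):
    m=camera_model(n);K=np.array(m["K"]);T=np.array(m["camera_from_world"]);R=T[:3,:3];c=-R.T@T[:3,3]
    return c,R.T@np.linalg.solve(K,[u,v,1.])
def onz(n,u,v,z):
    c,d=ray(n,u,v); return c+d*(z-c[2])/d[2]
def proj(n,p):
    m=camera_model(n);q=np.array(m["K"])@(np.array(m["camera_from_world"])@np.r_[p,1])[:3];return q[:2]/q[2]
def tri(uv1,uv2):
    A=[];b=[]
    for n,uv in(("scene",uv1),("top",uv2)):
        c,d=ray(n,*uv);d/=np.linalg.norm(d);P=np.eye(3)-np.outer(d,d);A.append(P);b.append(P@c)
    return np.linalg.lstsq(np.vstack(A),np.hstack(b),rcond=None)[0]
def redblobs(im):
    h=cv2.cvtColor(im,cv2.COLOR_RGB2HSV)
    m=((h[...,0]<8)|(h[...,0]>173))&(h[...,1]>160)&(h[...,2]>80)
    n,l,st,ce=cv2.connectedComponentsWithStats(m.astype(np.uint8),connectivity=8)
    return [(ce[i].round(1).tolist(),int(st[i,4]),st[i,:4].tolist(),i) for i in range(1,n) if st[i,4]>8],l
E
python3 - <<'E'
from h import *
for n in("scene","top"):
    im=cv2.imread(f"pics/{n}0.png")[:,:,::-1].copy()
    b,l=redblobs(im)
    for x in b: print(n,x)
E
```

```text
scene ([329.4, 172.4], 14, [327, 170, 6, 5], 6)
scene ([256.3, 182.5], 51, [250, 179, 16, 9], 7)
scene ([345.8, 232.2], 194, [335, 221, 22, 24], 9)
scene ([248.4, 242.5], 69, [241, 239, 19, 8], 10)
scene ([369.7, 272.8], 33, [366, 270, 8, 7], 12)
scene ([94.7, 315.5], 74, [86, 312, 21, 8], 13)
top ([234.3, 148.3], 198, [219, 145, 31, 7], 3)
top ([314.9, 200.6], 30, [311, 197, 8, 9], 7)
top ([253.6, 242.0], 46, [251, 236, 6, 13], 8)
```

View pics/c1.png

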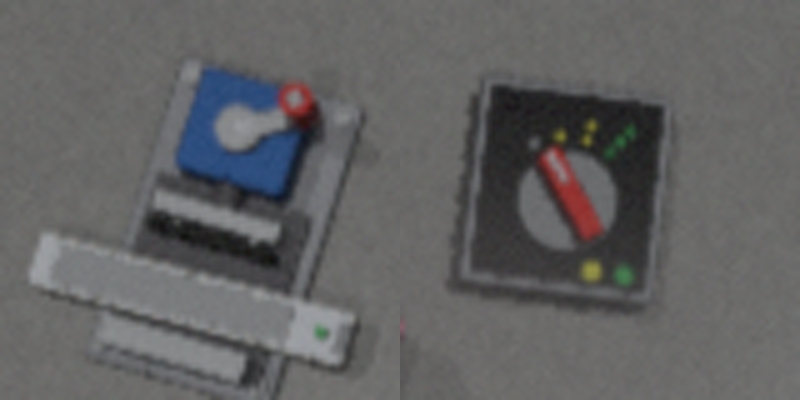

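View pics/c2.png

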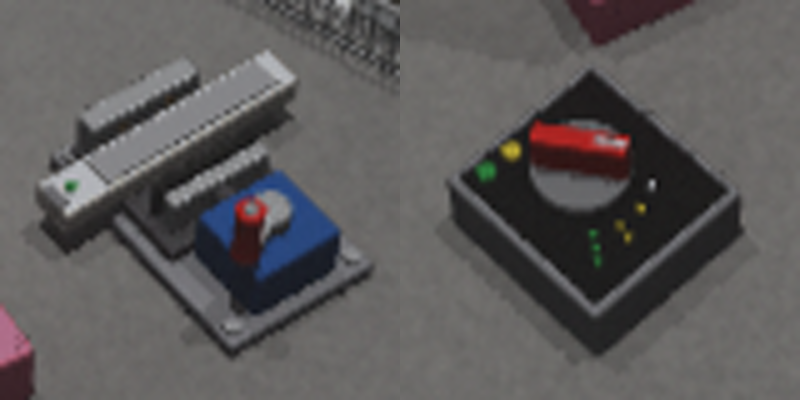

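```bash
python3 - <<'E'
from h import *
from scipy.spatial.transform import Rotation as R
T=lambda x,y,ox=140,oy=165:(ox+(x+.5)/5-.5,oy+(y+.5)/5-.5)
p=lambda *a:print(*[np.round(q,4) if not isinstance(q,str) else q for q in a])
k=onz("top",*T(297,99),.118); h=onz("top",*T(236,127),.075)
p("knob top",k,"hub",h, "dist",np.linalg.norm((k-h)[:2]))
ks=onz("scene",*T(251,203,280,130),.118); p("knob scene",ks,"tri",tri(T(251,203,280,130),T(297,99)))
hs=onz("scene",*T(272,210,280,130),.075);p("hub scene",hs)
# base corners at z=.014
c=[onz("top",*T(*q),.014) for q in((360,105),(190,62),(88,355),(272,397))]
for q in c:p("base",q)
p("ctr",np.mean(c,0)); e=(c[0]+c[1]-c[2]-c[3])/2; p("yaw",np.arctan2(e[1],e[0]),np.linalg.norm(e))
e=c[1]-c[0]; p("yaw y",np.arctan2(-e[0],e[1]),np.linalg.norm(e))
# fixed-jaw/moving jaw
# console top corners z=.055 in top crop
D=lambda x,y:T(x-400,y,280,160)
c=[onz("top",*D(*q),.055) for q in((487,80),(668,105),(648,303),(465,278))]
p("console ctr",np.mean(c,0)); e=(c[0]+c[1]-c[2]-c[3])/2; yaw=np.arctan2(e[1],e[0]);p("yaw",yaw,np.linalg.norm(e))
cc=np.mean(c,0); p("dial axis",cc[:2]-.01*np.array([np.cos(yaw),np.sin(yaw)]))
p("bar ends", onz("top",*D(550,157),.096),onz("top",*D(592,230),.096))
S=lambda x,y:T(x-400,y,215,215)
p("bar sc", onz("scene",*S(532,128),.096),onz("scene",*S(628,140),.096))
p("disc top",onz("top",*D(568,201),.067),"sc",onz("scene",*S(582,167),.067))
c=[onz("scene",*S(*q),.055) for q in((590,72),(740,195),(597,312),(450,185))]
p("console sc",np.mean(c,0)); e=c[2]+c[1]-c[0]-c[3];p(np.arctan2(e[1],e[0]))
r=R.from_quat(get_obs()["tool_rot"]); p("tool axes",r.as_matrix())
E
```

```text
knob top [0.6059 0.1421 0.118 ] hub [0.5979 0.185  0.075 ] dist 0.0436
knob scene [0.602  0.1461 0.118 ] tri [0.6046 0.1412 0.1248]
hub scene [0.5993 0.1803 0.075 ]
base [0.6219 0.1173 0.014 ]
base [0.6515 0.2243 0.014 ]
base [0.4672 0.2864 0.014 ]
base [0.4387 0.1724 0.014 ]
ctr [0.5448 0.2001 0.014 ]
yaw -0.3088 0.1929
yaw y -0.2702 0.1111
console ctr [ 0.57   -0.1977  0.055 ]
yaw -0.1363 0.1239
dial axis [ 0.5601 -0.1964]
bar ends [ 0.584  -0.1843  0.096 ] [ 0.5394 -0.2079  0.096 ]
bar sc [ 0.5346 -0.2086  0.096 ] [ 0.5838 -0.1812  0.096 ]
disc top [ 0.5618 -0.197   0.067 ] sc [ 0.5624 -0.1987  0.067 ]
console sc [ 0.5727 -0.201   0.055 ]
-0.1082
tool axes [[-5.000e-04  3.966e-01 -9.180e-01]
 [ 1.200e-03 -9.180e-01 -3.966e-01]
 [-1.000e+00 -1.300e-03 -0.000e+00]]
```

```bash
python3 - <<'E'
from h import *
T=lambda x,y,ox=140,oy=165:(ox+(x+.5)/5-.5,oy+(y+.5)/5-.5)
O=np.array([.5448,.2001]);yaw=-.29
ex=np.array([np.cos(yaw),np.sin(yaw)]);ey=np.array([-ex[1],ex[0]])
def v(u,z,o="top"): 
    q=onz(o,*u,z)[:2]-O; return np.round([q@ex,q@ey],4)
print("jaw edge",v(T(155,208),.053),v(T(280,240),.053))
print("jaw back",v(T(163,185),.053),v(T(282,222),.053))
print("fixed",v(T(105,318),.054),v(T(245,355),.054))
print("light far",v(T(45,235),.05),v(T(357,312),.05))
print("light near",v(T(32,282),.05),v(T(345,365),.05))
print("knob",v(T(297,99),.118),"hub",v(T(236,127),.075))
print("housing",[v(T(*q),.058) for q in((203,70),(308,97),(285,190),(178,165))])
E
```

```text
jaw edge [-0.0032  0.0384] [-0.0018 -0.0406]
jaw back [0.0117 0.0378] [ 0.0092 -0.0386]
fixed [-0.0758  0.0475] [-0.0748 -0.0406]
light far [-0.0367  0.0986] [-0.0314 -0.0978]
light near [-0.0664  0.0976] [-0.0643 -0.0999]
knob [ 0.0751 -0.0382] hub [0.0552 0.0007]
housing [array([0.086, 0.034]), array([ 0.0871, -0.0327]), array([ 0.0281, -0.0356]), array([0.0255, 0.0315])]
```

Request:
{"fn": "carry_out", "kwargs": {
  "targets": [
    [1,0.57,0.9,-0.06,0,0,0.22],
    [1,0.57,0.9,-0.06,0,0,0.22],
    [1,0.57,0.9,-0.06,0,0,0.22],
    [1,0.57,0.9,-0.06,0,0,0.22]
  ]
}}

```text
time_s: 0.6
position: [0.2655, -0.3913, 0.3985]
tool_rot: [-0.602, -0.371, 0.602, -0.371]
ft_force: [-0.6, 0.1, 0.3]
width: 0.998
```

Request:
{"fn": "carry_out", "kwargs": {
  "targets": [
    [1,0.57,0.9,-0.06,0,0,0.22],
    [1,0.57,0.9,-0.06,0,0,0.22],
    [1,0.57,0.9,-0.06,0,0,0.22],
    [1,0.57,0.9,-0.06,0,0,0.22]
  ]
}}

```text
time_s: 1.1
position: [0.3225, -0.3012, 0.3925]
tool_rot: [0.44, 0.553, -0.44, 0.553]
ft_force: [-1.4, 1.1, -0.7]
width: 1.0
```

```bash
python3 -c "
from station import *
print(get_obs()['joint_positions'])"
```

```text
[-7.51230517e-01  1.00175547e-01 -2.17374353e-01  1.25384218e+00
 -8.14836564e-05  5.93567657e-01]
```

Request:
{"fn": "carry_out", "kwargs": {
  "targets": [
    [1,0.56,0.89,-0.06,0,0,0.25],
    [1,0.56,0.89,-0.06,0,0,0.25],
    [1,0.56,0.89,-0.06,0,0,0.25],
    [1,0.56,0.89,-0.06,0,0,0.25],
    [1,0.56,0.89,-0.06,0,0,0.25]
  ]
}}

```text
time_s: 1.72
position: [0.3782, -0.2127, 0.3864]
tool_rot: [0.197, 0.679, -0.197, 0.679]
ft_force: [-0.3, 0.6, -0.2]
width: 0.999
```

Request:
{"fn": "carry_out", "kwargs": {
  "targets": [
    [1,0.56,0.89,-0.06,0,0,0.25],
    [1,0.56,0.89,-0.06,0,0,0.25],
    [1,0.56,0.89,-0.06,0,0,0.25],
    [1,0.56,0.89,-0.06,0,0,0.25],
    [1,0.56,0.89,-0.06,0,0,0.25]
  ]
}}

```text
time_s: 2.35
position: [0.4342, -0.124, 0.3805]
tool_rot: [-0.077, 0.703, 0.077, 0.703]
ft_force: [-0.3, 0.6, 0.6]
width: 1.004
```

Request:
{"fn": "carry_out", "kwargs": {
  "targets": [
    [1,0.56,0.89,-0.06,0,0,0.25],
    [1,0.56,0.89,-0.06,0,0,0.25],
    [1,0.56,0.89,-0.06,0,0,0.25],
    [1,0.56,0.89,-0.06,0,0,0.25],
    [1,0.56,0.89,-0.06,0,0,0.25]
  ]
}}

```text
time_s: 2.98
position: [0.4902, -0.0351, 0.3746]
tool_rot: [-0.339, 0.62, 0.339, 0.62]
ft_force: [0.2, 0.6, 0.8]
width: 1.003
```

Request:
{"fn": "carry_out", "kwargs": {
  "targets": [
    [1,0.56,0.89,-0.06,0,0,0.25],
    [1,0.56,0.89,-0.06,0,0,0.25],
    [1,0.56,0.89,-0.06,0,0,0.25],
    [1,0.56,0.89,-0.06,0,0,0.25],
    [1,0.56,0.89,-0.06,0,0,0.25]
  ]
}}

```text
time_s: 3.6
position: [0.5462, 0.0539, 0.3686]
tool_rot: [-0.551, 0.444, 0.551, 0.444]
ft_force: [-0.5, -0.0, -0.0]
width: 0.999
```

```bash
python3 -c "
from station import *
print(get_obs()['joint_positions'])"
```

```text
[ 9.82750686e-02  2.92992062e-01 -3.07060427e-02  1.24716605e+00
  6.85500160e-05 -1.68709727e+00]
```

Request:
{"fn": "carry_out", "kwargs": {
  "targets": [
    [0.5,0.58,0.89,0,0,0,0.16],
    [0.5,0.58,0.89,-0.3,0,0,0.16],
    [0.5,0.58,0.89,-0.3,0,0,0.16],
    [0.5,0.58,0.89,-0.3,0,0,0.16]
  ]
}}

```text
time_s: 4.1
position: [0.6042, 0.1431, 0.3382]
tool_rot: [-0.643, 0.293, 0.644, 0.293]
ft_force: [-0.3, -0.5, -0.1]
width: 0.501
```

```bash
python3 - <<'E'
from h import *
for n in("scene","top"):
    im=capture(n)[:,:,::-1]; cv2.imwrite(f"pics/{n}1.png",im)
t=cv2.imread("pics/top1.png"); s=cv2.imread("pics/scene1.png")
def crop(i,x,y,w,h,k): return cv2.resize(i[y:y+h,x:x+w],None,fx=k,fy=k,interpolation=cv2.INTER_CUBIC)
cv2.imwrite("pics/c3.png",np.hstack([crop(t,150,150,100,100,4),crop(s,280,100,100,100,4)]))
E
```

```text
(no output)
```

View pics/c3.png

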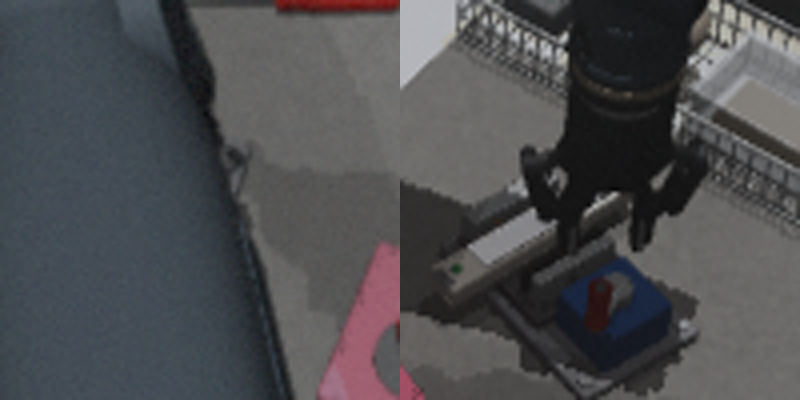

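```bash
python3 - <<'E'
from h import *
for z in(.168,.118,.096,.074):
    u=proj("scene",[.6042,.1431,z]); print(z,(u-[280,100])*4+[400,0])
E
```

```text
0.168 [604.732218   243.12306954]
0.118 [599.32849484 284.573702  ]
0.096 [597.03318502 302.18045953]
0.074 [594.7859364 319.4185515]
```

The scene view puts the knob top at crop (600,281), and I predicted (599,285). The gripper is centred over it, so I'll descend.

Request:
{"fn": "carry_out", "kwargs": {
  "targets": [
    [0.5,0,0,-0.4,0,0,0],
    [0.5,0,0,-0.65,0,0,0],
    [0.5,0,0,-0.83,0,0,0],
    [0.5,0,0,-0.83,0,0,0]
  ]
}}

```text
time_s: 4.7
position: [0.6037, 0.1423, 0.2552]
tool_rot: [-0.643, 0.293, 0.644, 0.292]
ft_force: [-0.2, 0.5, -0.7]
width: 0.5
```

```bash
python3 - <<'E'
from h import *
s=capture("scene")[:,:,::-1]
cv2.imwrite("pics/c4.png",cv2.resize(s[100:200,280:380],None,fx=5,fy=5,interpolation=cv2.INTER_CUBIC))
E
```

```text
(no output)
```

View pics/c4.png

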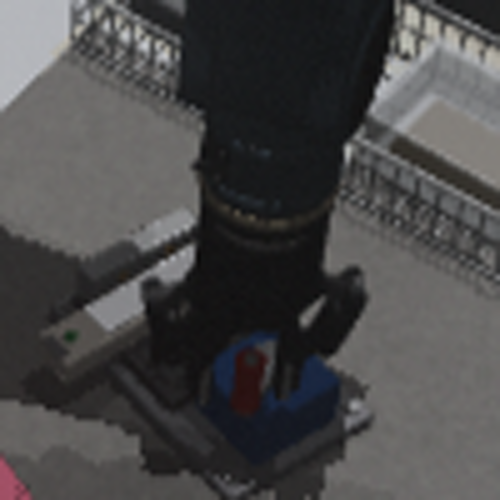

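The knob at crop (248,380) sits between the fingers at (180,370) and (288,370). I'll close on it.

Request:
{"fn": "carry_out", "kwargs": {
  "targets": [
    [0,0,0,0,0,0,0],
    [0,0,0,0,0,0,0],
    [0,0,0,0,0,0,0],
    [0,0,0,0,0,0,0]
  ],
  "force": 25
}}

```text
time_s: 5.25
position: [0.6048, 0.1432, 0.2571]
tool_rot: [0.645, -0.291, -0.643, -0.292]
ft_force: [1.2, 0.9, 7.3]
width: 0.214
```

```bash
cat > arc.py <<'E'
import sys,numpy as np
a=float(sys.argv[1]);ds=float(sys.argv[2]);n=int(sys.argv[3]);kr=float(sys.argv[4])
for i in range(1,n+1):
    b=a-ds*i; print([round(x,2) for x in(.42*(np.cos(b)-np.cos(a)),.42*(np.sin(b)-np.sin(a)),-kr*ds*i/np.pi)])
E
python3 arc.py -1.45 .2 7 .83
```

```text
[np.float64(-0.08), np.float64(-0.0), -0.05]
[np.float64(-0.17), np.float64(0.01), -0.11]
[np.float64(-0.24), np.float64(0.04), -0.16]
[np.float64(-0.31), np.float64(0.09), -0.21]
[np.float64(-0.37), np.float64(0.15), -0.26]
[np.float64(-0.42), np.float64(0.22), -0.32]
[np.float64(-0.45), np.float64(0.3), -0.37]
```

Request:
{"fn": "carry_out", "kwargs": {
  "targets": [
    [0,0,0,0.04,0,0,0],
    [0,-0.08,0,0.04,0,0,-0.05],
    [0,-0.17,0.01,0.04,0,0,-0.11],
    [0,-0.24,0.04,0.04,0,0,-0.16],
    [0,-0.24,0.04,0.04,0,0,-0.16]
  ]
}}

```text
time_s: 5.88
position: [0.5793, 0.1476, 0.2579]
tool_rot: [-0.55, 0.443, 0.552, 0.442]
ft_force: [2.1, 4.9, -15.8]
width: 0.206
```

```bash
python3 - <<'E'
from h import *
o=get_obs();print(o['joint_positions'].round(3),o['ft_force'])
s=capture("scene")[:,:,::-1]
cv2.imwrite("pics/c5.png",cv2.resize(s[100:200,280:380],None,fx=5,fy=5,interpolation=cv2.INTER_CUBIC))
E
```

```text
[ 2.490e-01  4.440e-01 -9.500e-02  1.035e+00  1.000e-03 -1.539e+00] [  2.06504768   4.87882535 -15.77986948]
```

View pics/c5.png

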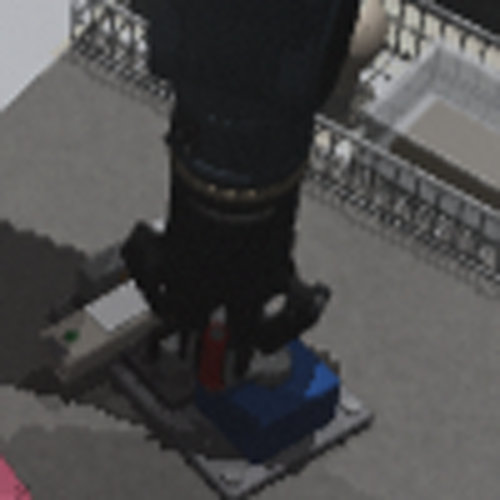

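```bash
python3 arc.py -2.05 .2 9 .83
```

```text
[np.float64(-0.07), np.float64(0.05), -0.05]
[np.float64(-0.13), np.float64(0.1), -0.11]
[np.float64(-0.18), np.float64(0.17), -0.16]
[np.float64(-0.21), np.float64(0.25), -0.21]
[np.float64(-0.22), np.float64(0.33), -0.26]
[np.float64(-0.22), np.float64(0.42), -0.32]
[np.float64(-0.21), np.float64(0.5), -0.37]
[np.float64(-0.17), np.float64(0.58), -0.42]
[np.float64(-0.13), np.float64(0.65), -0.48]
```

Request:
{"fn": "carry_out", "kwargs": {
  "targets": [
    [0,-0.08,0.06,-0.04,0,0,-0.05],
    [0,-0.14,0.11,-0.04,0,0,-0.11],
    [0,-0.19,0.18,-0.04,0,0,-0.16],
    [0,-0.22,0.26,-0.04,0,0,-0.21],
    [0,-0.23,0.34,-0.04,0,0,-0.26]
  ]
}}

```text
time_s: 6.55
position: [0.5563, 0.1806, 0.257]
tool_rot: [-0.329, 0.626, 0.328, 0.626]
ft_force: [-5.2, -4.5, 13.0]
width: 0.206
```

```bash
python3 - <<'E'
from h import *
o=get_obs();print(o['joint_positions'].round(3),o['ft_force'].round(1),o['position'])
A=np.array([.599,.185]);d=o['position'][:2]-A;print(np.hypot(*d),np.arctan2(d[1],d[0]))
E
```

```text
[ 3.140e-01  4.240e-01 -1.320e-01  1.016e+00 -1.000e-03 -6.530e-01] [-5.2 -4.5 13. ] [0.55631631 0.18061392 0.25696467]
0.04290844750150966 -3.0391943404557953
```

```bash
python3 arc.py -3.04 .2 9 .83
```

```text
[np.float64(-0.0), np.float64(0.08), -0.05]
[np.float64(0.02), np.float64(0.17), -0.11]
[np.float64(0.05), np.float64(0.24), -0.16]
[np.float64(0.1), np.float64(0.31), -0.21]
[np.float64(0.16), np.float64(0.37), -0.26]
[np.float64(0.23), np.float64(0.42), -0.32]
[np.float64(0.3), np.float64(0.45), -0.37]
[np.float64(0.39), np.float64(0.46), -0.42]
[np.float64(0.47), np.float64(0.46), -0.48]
```

Request:
{"fn": "carry_out", "kwargs": {
  "targets": [
    [0,-0.01,0.08,0.02,0,0,-0.05],
    [0,0.01,0.17,0.02,0,0,-0.11],
    [0,0.04,0.24,0.02,0,0,-0.16],
    [0,0.09,0.31,0.02,0,0,-0.21],
    [0,0.15,0.37,0.02,0,0,-0.26],
    [0,0.22,0.42,0.02,0,0,-0.32]
  ]
}}

```text
time_s: 7.3
position: [0.5783, 0.223, 0.2574]
tool_rot: [0.013, 0.708, -0.013, 0.706]
ft_force: [-2.4, -1.3, -0.8]
width: 0.208
```

```bash
python3 - <<'E'
from h import *
o=get_obs();print(o['joint_positions'].round(3),o['ft_force'].round(1),o['position'])
A=np.array([.5985,.185]);d=o['position'][:2]-A;print(np.hypot(*d),np.arctan2(d[1],d[0]))
E
```

```text
[ 0.368  0.479 -0.037  1.058 -0.     0.405] [-2.4 -1.3 -0.8] [0.57834262 0.22303784 0.25738007]
0.04304877983654665 2.0580999578653754
```

```bash
python3 arc.py -4.23 .2 8 .83
```

```text
[np.float64(0.08), np.float64(0.03), -0.05]
[np.float64(0.16), np.float64(0.05), -0.11]
[np.float64(0.24), np.float64(0.05), -0.16]
[np.float64(0.33), np.float64(0.03), -0.21]
[np.float64(0.4), np.float64(-0.01), -0.26]
[np.float64(0.47), np.float64(-0.06), -0.32]
[np.float64(0.53), np.float64(-0.12), -0.37]
[np.float64(0.57), np.float64(-0.19), -0.42]
```

Request:
{"fn": "carry_out", "kwargs": {
  "targets": [
    [0,0.08,0.03,0,0,0,-0.05],
    [0,0.16,0.05,0,0,0,-0.11],
    [0,0.24,0.05,0,0,0,-0.16],
    [0,0.33,0.03,0,0,0,-0.21],
    [0,0.4,-0.01,0,0,0,-0.26],
    [0,0.47,-0.06,0,0,0,-0.32]
  ]
}}

```text
time_s: 8.05
position: [0.6259, 0.2175, 0.2575]
tool_rot: [0.351, 0.614, -0.352, 0.613]
ft_force: [-2.9, 4.2, -1.3]
width: 0.209
```

```bash
cat > st.py <<'E'
from h import *
o=get_obs();f=o['ft_force'];print(o['joint_positions'].round(3),f.round(1),o['position'].round(4))
A=np.array([.5985,.185]);d=o['position'][:2]-A;a=np.arctan2(d[1],d[0]);print(np.hypot(*d).round(4),a.round(3),"radial",f[0]*np.cos(a)+f[1]*np.sin(a),"resist",-(f[0]*np.sin(a)-f[1]*np.cos(a)))
E
python3 st.py; python3 - <<'E'
from h import *
s=capture("scene")[:,:,::-1]
cv2.imwrite("pics/c6.png",cv2.resize(s[100:200,270:370],None,fx=5,fy=5,interpolation=cv2.INTER_CUBIC))
E
```

```text
[3.340e-01 5.460e-01 8.300e-02 1.109e+00 1.000e-03 1.375e+00] [-2.9  4.2 -1.3] [0.6259 0.2175 0.2575]
0.0425 0.871 radial 1.3187910227327195 resist 4.941307798564193
```

View pics/c6.png

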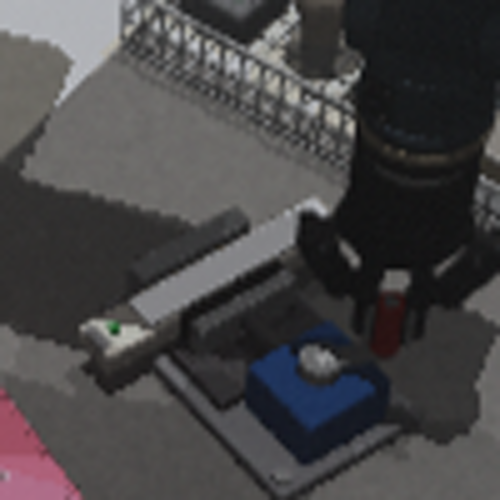

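The knob at crop (390,320) is held and the jaw is approaching the light. I'll keep winding.

```bash
python3 arc.py .87 .2 5 .83
```

```text
[np.float64(0.06), np.float64(-0.06), -0.05]
[np.float64(0.1), np.float64(-0.13), -0.11]
[np.float64(0.13), np.float64(-0.21), -0.16]
[np.float64(0.15), np.float64(-0.29), -0.21]
[np.float64(0.15), np.float64(-0.38), -0.26]
```

Request:
{"fn": "carry_out", "kwargs": {
  "targets": [
    [0,0.06,-0.06,0,0,0,-0.05],
    [0,0.1,-0.13,0,0,0,-0.11],
    [0,0.13,-0.21,0,0,0,-0.16]
  ]
}}

```text
time_s: 8.48
position: [0.6389, 0.1969, 0.2575]
tool_rot: [0.492, 0.509, -0.492, 0.507]
ft_force: [-1.8, 6.6, -2.4]
width: 0.207
```

```bash
python3 st.py
```

```text
[0.299 0.555 0.1   1.116 0.002 1.838] [-1.8  6.6 -2.4] [0.6389 0.1969 0.2575]
0.0421 0.287 radial 0.1917710711058329 resist 6.852652321853886
```

```bash
python3 arc.py .287 .2 5 .83;python3 - <<'E'
from h import *
s=capture("scene")[:,:,::-1]
cv2.imwrite("pics/c7.png",cv2.resize(s[100:200,270:370],None,fx=5,fy=5,interpolation=cv2.INTER_CUBIC))
E
python3 st.py
```

```text
[np.float64(0.02), np.float64(-0.08), -0.05]
[np.float64(0.01), np.float64(-0.17), -0.11]
[np.float64(-0.0), np.float64(-0.25), -0.16]
[np.float64(-0.04), np.float64(-0.33), -0.21]
[np.float64(-0.09), np.float64(-0.39), -0.26]
[0.297 0.556 0.1   1.116 0.002 1.845] [-0.1  6.5 -0.9] [0.6391 0.196  0.2574]
0.0421 0.264 radial 1.6150428748268701 resist 6.2498932393833755
```

View pics/c7.png

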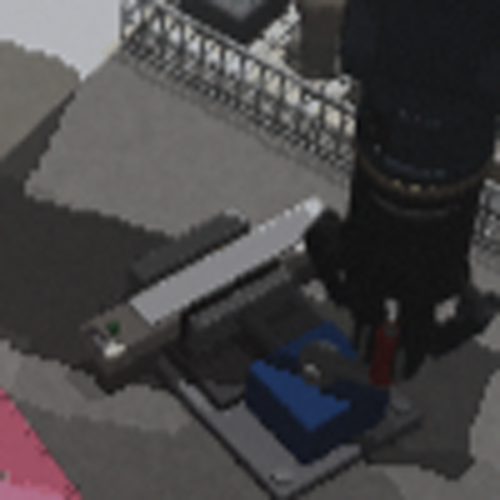

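Request:
{"fn": "carry_out", "kwargs": {
  "targets": [
    [0,0.01,-0.08,0,0,0,-0.05],
    [0,0.01,-0.17,0,0,0,-0.11],
    [0,0.01,-0.17,0,0,0,-0.11]
  ]
}}

```text
time_s: 8.9
position: [0.6395, 0.1824, 0.2576]
tool_rot: [0.572, 0.42, -0.57, 0.414]
ft_force: [-2.8, 23.3, -4.4]
width: 0.204
```

```bash
python3 st.py
```

```text
[0.276 0.549 0.089 1.11  0.009 2.156] [-2.8 23.3 -4.4] [0.6395 0.1824 0.2576]
0.0411 -0.063 radial -4.264512367155614 resist 23.123229590684147
```

```bash
python3 - <<'E'
from h import *
for n,(y,x) in(("scene",(110,270)),("top",(150,130))):
    s=capture(n)[:,:,::-1]
    cv2.imwrite(f"pics/c8{n}.png",cv2.resize(s[y:y+100,x:x+100],None,fx=5,fy=5,interpolation=cv2.INTER_CUBIC))
E
```

```text
(no output)
```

View pics/c8scene.png

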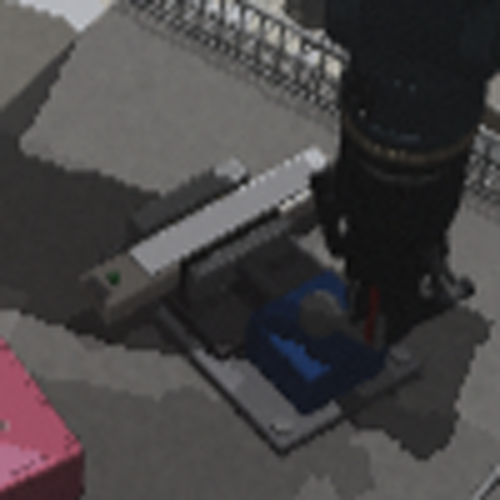

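View pics/c8top.png

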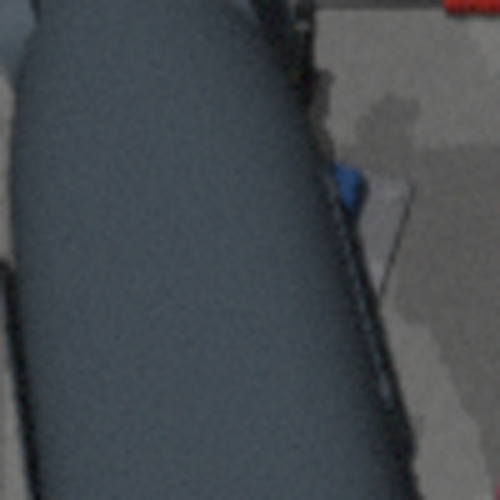

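Request:
{"fn": "carry_out", "kwargs": {
  "targets": [
    [0,0,0.02,0,0,0,0],
    [0,0,0.02,0,0,0,0],
    [0.45,0,0.02,0,0,0,0],
    [0.45,0,0.02,0,0,0,0],
    [0.45,0,0.02,0,0,0,0]
  ]
}}

```text
time_s: 9.62
position: [0.6403, 0.1808, 0.2579]
tool_rot: [0.572, 0.416, -0.572, 0.416]
ft_force: [0.6, -0.8, -0.8]
width: 0.447
```

```bash
python3 st.py
```

```text
[ 0.275  0.55   0.091  1.112 -0.     2.158] [ 0.6 -0.8 -0.8] [0.6403 0.1808 0.2579]
0.042 -0.1 radial 0.6657699608197252 resist -0.7529292830696315
```

Lift 10 cm, then swing toward the console (to −y) so the vise is visible.

Request:
{"fn": "carry_out", "kwargs": {
  "targets": [
    [0.45,0,0,0.4,0,0,0],
    [0.45,0,0,0.9,0,0,0],
    [0.45,0,-0.4,0.9,0,0,0],
    [0.45,0,-0.95,0.9,0,0,0],
    [0.45,0,-0.95,0.9,0,0,0]
  ]
}}

```text
time_s: 10.25
position: [0.6402, 0.0825, 0.3481]
tool_rot: [-0.572, -0.415, 0.573, -0.415]
ft_force: [-0.7, 0.4, -0.2]
width: 0.445
```

Request:
{"fn": "carry_out", "kwargs": {
  "targets": [
    [0.45,-0.2,-0.5,0,0,0,0],
    [0.45,-0.2,-0.95,0,0,0,0],
    [0.45,-0.2,-0.95,0,0,0,0]
  ]
}}

```text
time_s: 10.62
position: [0.6201, -0.0113, 0.348]
tool_rot: [0.572, 0.415, -0.572, 0.415]
ft_force: [0.3, 0.5, 0.8]
width: 0.447
```

```bash
python3 - <<'E'
from h import *
for n,(y,x) in(("scene",(120,270)),("top",(160,130))):
    s=capture(n)[:,:,::-1];cv2.imwrite(f"pics/{n}9.png",s)
    cv2.imwrite(f"pics/c9{n}.png",cv2.resize(s[y:y+100,x:x+100],None,fx=5,fy=5,interpolation=cv2.INTER_CUBIC))
E
python3 st.py
```

```text
[-0.015  0.424  0.114  1.261  0.     1.87 ] [-0.2  0.  -0.1] [ 0.6203 -0.009   0.3478]
0.1952 -1.459 radial -0.048262951885643564 resist -0.23455512359754255
```

View pics/c9scene.png

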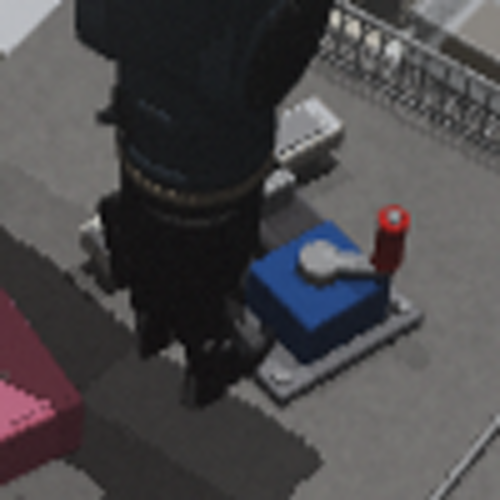

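View pics/c9top.png

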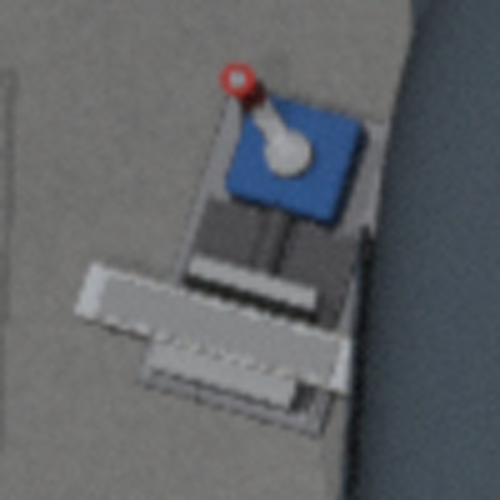

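```bash
python3 - <<'E'
from h import *
O=np.array([.5448,.2001]);yaw=-.29
ex=np.array([np.cos(yaw),np.sin(yaw)]);ey=np.array([-ex[1],ex[0]])
T=lambda x,y:(130+(x+.5)/5-.5,160+(y+.5)/5-.5)
def v(u,z): 
    q=onz("top",*u,z)[:2]-O; return np.round([q@ex,q@ey],4)
print("jaw edge",v(T(188,277),.053),v(T(313,308),.053))
print("jaw back",v(T(195,255),.053),v(T(318,287),.053))
print("light far",v(T(95,260),.05),v(T(355,340),.05))
print("light near",v(T(78,315),.05),v(T(345,390),.05))
print("fixed near",v(T(145,370),.054),v(T(290,405),.054),"face?",v(T(155,340),.054))
k=onz("top",*T(238,80),.118);h=onz("top",*T(288,152),.075);print(k,h,np.arctan2(*(k-h)[1::-1]))
cv2.imwrite("pics/c10.png",cv2.resize(cv2.imread("pics/top9.png")[195:245,140:205],None,fx=10,fy=10,interpolation=cv2.INTER_CUBIC))
k=onz("scene",270+(393+.5)/5-.5,120+(216+.5)/5-.5,.118);print(k)
E
```

```text
jaw edge [-0.0318  0.0404] [-0.0298 -0.0382]
jaw back [-0.0178  0.0402] [-0.0166 -0.0374]
light far [-0.0367  0.0986] [-0.0415 -0.0679]
light near [-0.0717  0.0985] [-0.0724 -0.0707]
fixed near [-0.093   0.0484] [-0.0901 -0.042 ] face? [-0.074  0.048]
[0.63341065 0.2059989  0.118     ] [0.59785361 0.1837469  0.075     ] 0.5591824318584648
[0.6312377 0.205624  0.118    ]
```

View pics/c10.png

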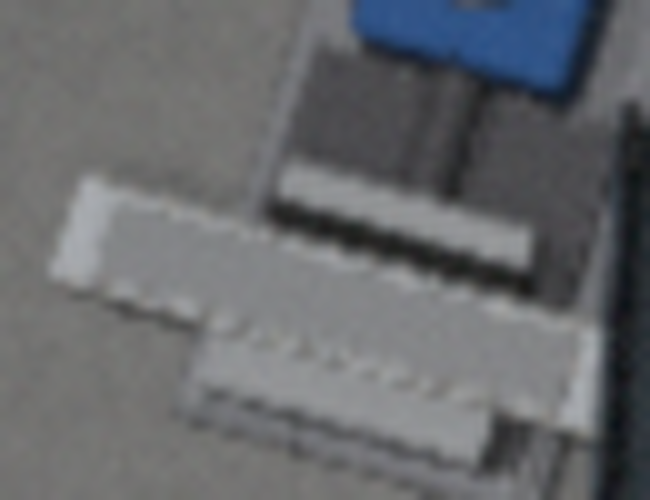

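The crank stands at about 0.55 rad, while the tool was at −0.1. My jaw direction had drifted to radial, so the pads slid along the knob near the end and the light isn't clamped yet. I'll regrasp with the jaws tangential and rotate them with the crank.

Request:
{"fn": "carry_out", "kwargs": {
  "targets": [
    [0.5,0.04,0.72,0,0,0,0.26],
    [0.5,0.04,0.72,0,0,0,0.26],
    [0.5,0.04,0.72,0,0,0,0.26],
    [0.5,0.04,0.72,0,0,0,0.26],
    [0.5,0.04,0.72,0,0,0,0.26]
  ]
}}

```text
time_s: 11.35
position: [0.6242, 0.0649, 0.3476]
tool_rot: [0.358, 0.61, -0.358, 0.61]
ft_force: [0.5, -0.5, -0.4]
width: 0.5
```

Request:
{"fn": "carry_out", "kwargs": {
  "targets": [
    [0.5,0.04,0.72,0,0,0,0.26],
    [0.5,0.04,0.72,0,0,0,0.26],
    [0.5,0.04,0.72,0,0,0,0.26],
    [0.5,0.04,0.72,0,0,0,0.26],
    [0.5,0.04,0.72,0,0,0,0.26]
  ]
}}

```text
time_s: 11.98
position: [0.628, 0.1369, 0.3475]
tool_rot: [0.086, 0.702, -0.086, 0.702]
ft_force: [0.8, 0.3, 0.1]
width: 0.5
```

Request:
{"fn": "carry_out", "kwargs": {
  "targets": [
    [0.5,0.05,0.71,0,0,0,0.26],
    [0.5,0.05,0.71,0,0,0,0.26],
    [0.5,0.05,0.71,0,0,0,0.26],
    [0.5,0.05,0.71,0,0,0,0.26],
    [0.5,0.05,0.71,0,0,0,0.26]
  ]
}}

```text
time_s: 12.6
position: [0.6328, 0.208, 0.3475]
tool_rot: [-0.2, 0.678, 0.2, 0.678]
ft_force: [-0.5, -0.0, 1.4]
width: 0.502
```

```bash
python3 st.py; python3 - <<'E'
from h import *
from scipy.spatial.transform import Rotation as R
print(R.from_quat(get_obs()["tool_rot"]).as_matrix()[:,1])
s=capture("scene")[:,:,::-1]
cv2.imwrite("pics/c11.png",cv2.resize(s[100:200,290:390],None,fx=5,fy=5,interpolation=cv2.INTER_CUBIC))
p=get_obs()["position"]
for z in (.118,p[2]-.168): print((proj("scene",[p[0],p[1],z])-[290,100])*5)
E
```

```text
[ 0.317  0.504  0.247  1.314  0.    -0.256] [-0.5 -0.   1.4] [0.6328 0.208  0.3475]
0.0413 0.59 radial -0.4566829948102958 resist 0.2521183065183512
[-5.42188194e-01  8.40257055e-01  2.09032776e-04]
[295.10176621 313.0011418 ]
[306.28637553 248.3263598 ]
```

View pics/c11.png

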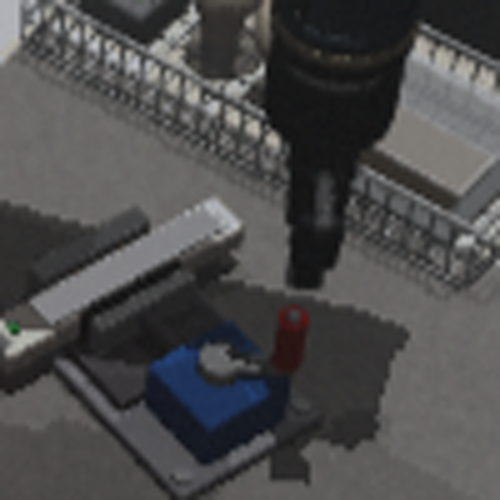

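Knob top seen at (293,315), against a prediction of (295,313), so it's aligned. I'll descend and grip.

Request:
{"fn": "carry_out", "kwargs": {
  "targets": [
    [0.5,0,0,-0.4,0,0,0],
    [0.5,0,0,-0.7,0,0,0],
    [0.5,0,0,-0.9,0,0,0],
    [0.5,0,0,-0.9,0,0,0],
    [0,0,0,-0.9,0,0,0],
    [0,0,0,-0.9,0,0,0],
    [0,0,0,-0.9,0,0,0],
    [0,0,0,-0.9,0,0,0]
  ],
  "force": 40
}}

```text
time_s: 13.65
position: [0.6334, 0.2066, 0.2588]
tool_rot: [-0.197, 0.678, 0.198, 0.68]
ft_force: [-1.9, 5.6, 5.1]
width: 0.208
```

```bash
python3 st.py; python3 arc.py .57 .15 9 1
```

```text
[ 3.150e-01  5.500e-01  9.300e-02  1.112e+00  1.000e-03 -2.520e-01] [-1.9  5.6  5.1] [0.6334 0.2066 0.2588]
0.0411 0.554 radial 1.3550798147609333 resist 5.790103168082147
[np.float64(0.03), np.float64(-0.06), -0.05]
[np.float64(0.05), np.float64(-0.11), -0.1]
[np.float64(0.06), np.float64(-0.18), -0.14]
[np.float64(0.07), np.float64(-0.24), -0.19]
[np.float64(0.06), np.float64(-0.3), -0.24]
[np.float64(0.04), np.float64(-0.36), -0.29]
[np.float64(0.02), np.float64(-0.42), -0.33]
[np.float64(-0.01), np.float64(-0.47), -0.38]
[np.float64(-0.06), np.float64(-0.52), -0.43]
```

Request:
{"fn": "carry_out", "kwargs": {
  "targets": [
    [0,0.03,-0.06,0.01,0,0,-0.05],
    [0,0.05,-0.11,0.01,0,0,-0.1],
    [0,0.06,-0.18,0.01,0,0,-0.14]
  ]
}}

```text
time_s: 14.02
position: [0.6393, 0.1893, 0.259]
tool_rot: [-0.042, 0.706, 0.045, 0.706]
ft_force: [-2.4, 14.5, -0.9]
width: 0.201
```

```bash
python3 st.py
```

```text
[0.287 0.551 0.096 1.114 0.003 0.164] [-2.4 14.5 -0.9] [0.6393 0.1893 0.259 ]
0.041 0.104 radial -0.9208689341912859 resist 14.711682269545973
```

Request:
{"fn": "carry_out", "kwargs": {
  "targets": [
    [0,0.01,-0.06,0,0,0,-0.05],
    [0,0,-0.12,0,0,0,-0.1]
  ]
}}

```text
time_s: 14.28
position: [0.6394, 0.1825, 0.2594]
tool_rot: [0.072, 0.704, -0.059, 0.704]
ft_force: [-0.4, 56.8, -6.7]
width: 0.207
```

```bash
python3 st.py; python3 - <<'E'
from h import *
s=capture("scene")[:,:,::-1]
cv2.imwrite("pics/c12.png",cv2.resize(s[100:200,270:370],None,fx=5,fy=5,interpolation=cv2.INTER_CUBIC))
E
```

```text
[0.274 0.546 0.087 1.107 0.017 0.461] [-0.4 56.8 -6.7] [0.6394 0.1825 0.2594]
0.041 -0.062 radial -3.884502412848411 resist 56.66010292158896
```

View pics/c12.png

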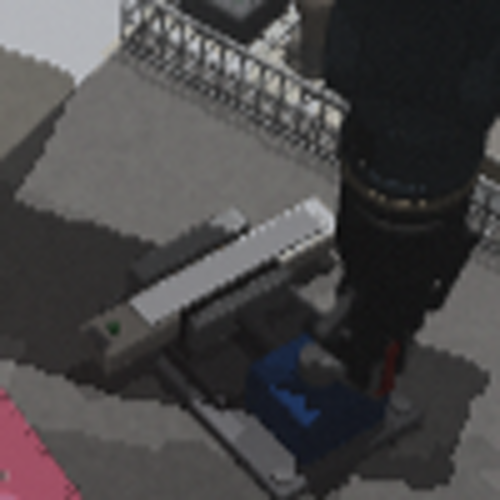

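57 N means the end stop. I'll back the command off to where the knob actually is.

Request:
{"fn": "carry_out", "kwargs": {
  "targets": [
    [0,0,0.04,0,0,0,0.03],
    [0,0,0.04,0,0,0,0.03]
  ]
}}

```text
time_s: 14.58
position: [0.6394, 0.1851, 0.2592]
tool_rot: [0.035, 0.706, -0.027, 0.707]
ft_force: [-0.4, 31.7, -3.1]
width: 0.205
```

```bash
python3 st.py
```

```text
[0.28  0.547 0.09  1.109 0.01  0.366] [-0.4 31.7 -3.1] [0.6394 0.1851 0.2592]
0.0409 0.003 radial -0.2719582396480061 resist 31.733493135303878
```

Request:
{"fn": "carry_out", "kwargs": {
  "targets": [
    [0,0,0.03,0,0,0,0.02],
    [0,0,0.03,0,0,0,0.02]
  ]
}}

```text
time_s: 14.82
position: [0.6394, 0.1864, 0.2592]
tool_rot: [0.012, 0.707, -0.007, 0.707]
ft_force: [-0.2, 22.6, -1.3]
width: 0.204
```

```bash
python3 st.py
```

```text
[0.282 0.549 0.092 1.111 0.007 0.308] [-0.2 22.6 -1.3] [0.6394 0.1864 0.2592]
0.0409 0.035 radial 0.6071770260049276 resist 22.629348150740572
```

Request:
{"fn": "carry_out", "kwargs": {
  "targets": [
    [0,0,0.02,0,0,0,0],
    [0,0,0.02,0,0,0,0]
  ]
}}

```text
time_s: 15.08
position: [0.6394, 0.1872, 0.2592]
tool_rot: [0.012, 0.707, -0.008, 0.707]
ft_force: [-0.2, 14.7, -0.5]
width: 0.205
```

```bash
python3 st.py
```

```text
[0.284 0.549 0.094 1.113 0.004 0.312] [-0.2 14.7 -0.5] [0.6394 0.1872 0.2592]
0.0409 0.055 radial 0.6320638513994024 resist 14.650516962671661
```

Request:
{"fn": "carry_out", "kwargs": {
  "targets": [
    [0,0,0.02,0,0,0,0],
    [0,0,0.02,0,0,0,0]
  ]
}}

```text
time_s: 15.32
position: [0.6393, 0.1886, 0.2591]
tool_rot: [0.011, 0.707, -0.009, 0.707]
ft_force: [-0.1, 11.2, 0.4]
width: 0.208
```

```bash
python3 st.py
```

```text
[0.286 0.55  0.095 1.114 0.003 0.315] [-0.1 11.2  0.4] [0.6393 0.1886 0.2591]
0.041 0.089 radial 0.9357018213076196 resist 11.124005617901544
```

Request:
{"fn": "carry_out", "kwargs": {
  "targets": [
    [0,0,0.02,0,0,0,0],
    [0,0,0.02,0,0,0,0],
    [0.45,0,0.02,0,0,0,0],
    [0.45,0,0.02,0,0,0,0],
    [0.45,0,0.02,0,0,0,0]
  ]
}}

```text
time_s: 15.95
position: [0.6393, 0.1889, 0.2587]
tool_rot: [0.011, 0.707, -0.011, 0.707]
ft_force: [-0.3, 2.2, -0.6]
width: 0.451
```

Request:
{"fn": "carry_out", "kwargs": {
  "targets": [
    [0.45,0,0,0.4,0,0,0],
    [0.45,0,0,0.9,0,0,0],
    [0.45,0,-0.4,0.9,0,0,0],
    [0.45,0,-0.95,0.9,0,0,0],
    [0.45,0,-0.95,0.9,0,0,0]
  ]
}}

```text
time_s: 16.58
position: [0.6391, 0.0904, 0.3491]
tool_rot: [0.012, 0.707, -0.013, 0.707]
ft_force: [0.5, 0.8, -0.4]
width: 0.449
```

Request:
{"fn": "carry_out", "kwargs": {
  "targets": [
    [0.45,-0.2,-0.5,0,0,0,0],
    [0.45,-0.2,-0.95,0,0,0,0],
    [0.45,-0.2,-0.95,0,0,0,0]
  ]
}}

```text
time_s: 16.95
position: [0.619, -0.0034, 0.3489]
tool_rot: [0.012, 0.707, -0.012, 0.707]
ft_force: [-0.4, 0.6, -0.4]
width: 0.45
```

```bash
python3 - <<'E'
from h import *
for n,(y,x) in(("scene",(120,270)),("top",(160,130))):
    s=capture(n)[:,:,::-1];cv2.imwrite(f"pics/{n}13.png",s)
    cv2.imwrite(f"pics/c13{n}.png",cv2.resize(s[y:y+100,x:x+100],None,fx=5,fy=5,interpolation=cv2.INTER_CUBIC))
cv2.imwrite("pics/c13.png",np.hstack([cv2.imread("pics/c13scene.png")[:,100:],cv2.imread("pics/c13top.png")[:,:400]]))
print(get_obs()['joint_positions'])
E
```

```text
[-1.68615608e-03  4.21373488e-01  1.12949113e-01  1.26222335e+00
 -2.97694209e-05  2.94602154e-02]
```

View pics/c13.png

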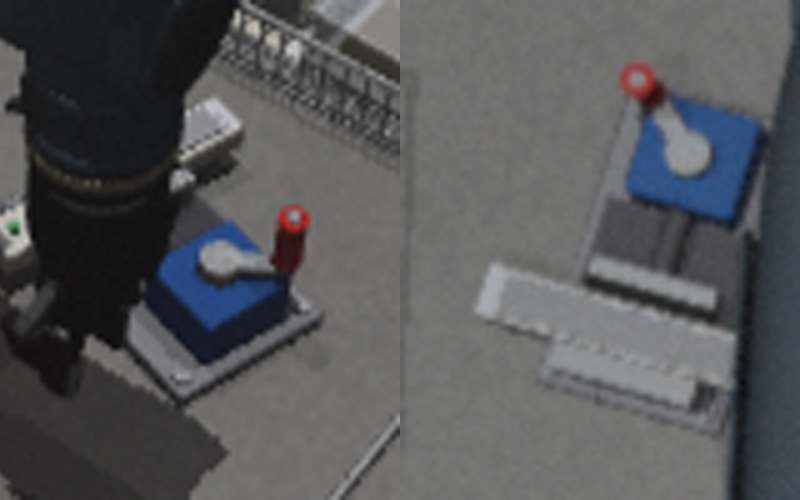

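The knob moved while held but recoiled to the same place (top crop (238,80)) after I let go from an over-wound pad. So I'll regrasp, stop at about half a rad past the pinch, unload the push gently and only then release.

Request:
{"fn": "carry_out", "kwargs": {
  "targets": [
    [0.5,0.05,0.7,0,0,0,0.05],
    [0.5,0.05,0.7,0,0,0,0.05],
    [0.5,0.05,0.7,0,0,0,0.05]
  ]
}}

```text
time_s: 17.42
position: [0.6242, 0.0708, 0.3485]
tool_rot: [-0.046, 0.706, 0.045, 0.706]
ft_force: [0.2, -1.0, -0.6]
width: 0.502
```

Request:
{"fn": "carry_out", "kwargs": {
  "targets": [
    [0.5,0.05,0.7,0,0,0,0.05],
    [0.5,0.05,0.7,0,0,0,0.05],
    [0.5,0.05,0.7,0,0,0,0.05]
  ]
}}

```text
time_s: 17.8
position: [0.6291, 0.1391, 0.3485]
tool_rot: [-0.1, 0.7, 0.1, 0.7]
ft_force: [0.0, -0.3, 0.3]
width: 0.505
```

Request:
{"fn": "carry_out", "kwargs": {
  "targets": [
    [0.5,0.04,0.7,0,0,0,0.04],
    [0.5,0.04,0.7,0,0,0,0.04],
    [0.5,0.04,0.7,-0.4,0,0,0.04],
    [0.5,0.04,0.7,-0.7,0,0,0.04],
    [0.5,0.04,0.7,-0.91,0,0,0.04],
    [0.5,0.04,0.7,-0.91,0,0,0.04]
  ]
}}

```text
time_s: 18.55
position: [0.6327, 0.2073, 0.2561]
tool_rot: [-0.143, 0.694, 0.143, 0.691]
ft_force: [-0.3, -0.1, 0.7]
width: 0.502
```

```bash
python3 st.py
```

```text
[ 3.170e-01  5.530e-01  9.300e-02  1.114e+00 -1.000e-03 -9.000e-02] [-0.3 -0.1  0.7] [0.6327 0.2073 0.2561]
0.0408 0.577 radial -0.33512967507960256 resist 0.06085718391774818
```

Request:
{"fn": "carry_out", "kwargs": {
  "targets": [
    [0,0,0,0,0,0,0],
    [0,0,0,0,0,0,0],
    [0,0,0,0,0,0,0],
    [0,0,0,0,0,0,0]
  ],
  "force": 30
}}

```text
time_s: 19.05
position: [0.6334, 0.2092, 0.2589]
tool_rot: [-0.144, 0.692, 0.144, 0.693]
ft_force: [-0.4, -1.0, 6.5]
width: 0.205
```

```bash
python3 st.py
```

```text
[ 0.319  0.551  0.096  1.114 -0.    -0.091] [-0.4 -1.   6.5] [0.6334 0.2092 0.2589]
0.0425 0.605 radial -0.8350674633334423 resist -0.5888622879884072
```

```bash
python3 arc.py .58 .1 6 1
```

```text
[np.float64(0.02), np.float64(-0.04), -0.03]
[np.float64(0.04), np.float64(-0.07), -0.06]
[np.float64(0.05), np.float64(-0.11), -0.1]
[np.float64(0.06), np.float64(-0.15), -0.13]
[np.float64(0.07), np.float64(-0.2), -0.16]
[np.float64(0.07), np.float64(-0.24), -0.19]
```

Request:
{"fn": "carry_out", "kwargs": {
  "targets": [
    [0,0.02,-0.04,0.02,0,0,-0.03],
    [0,0.04,-0.07,0.02,0,0,-0.06],
    [0,0.04,-0.07,0.02,0,0,-0.06]
  ]
}}

```text
time_s: 19.42
position: [0.6369, 0.2028, 0.2593]
tool_rot: [-0.077, 0.703, 0.078, 0.702]
ft_force: [-1.2, 5.1, -3.1]
width: 0.209
```

```bash
python3 st.py
```

```text
[0.308 0.554 0.103 1.12  0.002 0.087] [-1.2  5.1 -3.1] [0.6369 0.2028 0.2593]
0.0423 0.434 radial 1.037121121549616 resist 5.170438808312441
```

Request:
{"fn": "carry_out", "kwargs": {
  "targets": [
    [0,0.01,-0.04,0,0,0,-0.03],
    [0,0.02,-0.08,0,0,0,-0.06],
    [0,0.02,-0.08,0,0,0,-0.06]
  ]
}}

```text
time_s: 19.8
position: [0.6392, 0.195, 0.2594]
tool_rot: [-0.011, 0.707, 0.012, 0.707]
ft_force: [1.2, 5.8, -4.3]
width: 0.21
```

```bash
python3 st.py
```

```text
[0.296 0.553 0.102 1.119 0.002 0.263] [ 1.2  5.8 -4.3] [0.6392 0.195  0.2594]
0.0419 0.24 radial 2.520443204050652 resist 5.35883465343952
```

Request:
{"fn": "carry_out", "kwargs": {
  "targets": [
    [0,0,-0.04,-0.01,0,0,-0.03],
    [0,0,-0.04,-0.01,0,0,-0.03]
  ]
}}

```text
time_s: 20.05
position: [0.6396, 0.1916, 0.2592]
tool_rot: [0.023, 0.706, -0.02, 0.707]
ft_force: [1.2, 8.8, -1.1]
width: 0.209
```

```bash
python3 st.py; sleep 0; python3 st.py
```

```text
[0.29  0.551 0.098 1.114 0.003 0.352] [ 1.2  8.8 -1.1] [0.6396 0.1916 0.2592]
0.0416 0.16 radial 2.6232826969800795 resist 8.507977207507286
[0.29  0.551 0.098 1.114 0.003 0.352] [ 1.2  8.8 -1.1] [0.6396 0.1916 0.2592]
0.0416 0.16 radial 2.6232826969800795 resist 8.507977207507286
```

Request:
{"fn": "carry_out", "kwargs": {
  "targets": [
    [0,0,0.01,0,0,0,0.01],
    [0,0,0.01,0,0,0,0.01]
  ]
}}

```text
time_s: 20.3
position: [0.6396, 0.1923, 0.2592]
tool_rot: [0.011, 0.707, -0.009, 0.708]
ft_force: [1.6, 7.2, -0.2]
width: 0.209
```

```bash
python3 st.py
```

```text
[0.292 0.552 0.099 1.115 0.002 0.32 ] [ 1.6  7.2 -0.2] [0.6396 0.1923 0.2592]
0.0417 0.176 radial 2.8129324003081204 resist 6.84722535983693
```

Request:
{"fn": "carry_out", "kwargs": {
  "targets": [
    [0,0,0.01,0,0,0,0.01],
    [0,0,0.01,0,0,0,0.01]
  ]
}}

```text
time_s: 20.55
position: [0.6395, 0.1932, 0.2592]
tool_rot: [-0.0, 0.707, 0.002, 0.708]
ft_force: [0.8, 5.9, 0.6]
width: 0.209
```

```bash
python3 st.py
```

```text
[0.293 0.552 0.099 1.116 0.002 0.29 ] [0.8 5.9 0.6] [0.6395 0.1932 0.2592]
0.0418 0.197 radial 1.9210880830400923 resist 5.653420461681301
```

Request:
{"fn": "carry_out", "kwargs": {
  "targets": [
    [0,0,0.01,0,0,0,0],
    [0,0,0.02,0,0,0,0.01],
    [0,0,0.02,0,0,0,0.01]
  ]
}}

```text
time_s: 20.92
position: [0.6394, 0.1945, 0.2591]
tool_rot: [-0.012, 0.707, 0.012, 0.707]
ft_force: [0.3, 5.3, 2.3]
width: 0.207
```

```bash
python3 st.py
```

```text
[0.295 0.553 0.101 1.117 0.    0.261] [0.3 5.3 2.3] [0.6394 0.1945 0.2591]
0.042 0.227 radial 1.5079564358250197 resist 5.052221494516659
```

Request:
{"fn": "carry_out", "kwargs": {
  "targets": [
    [0,0,0,0,0,0,0],
    [0,0,0,0,0,0,0],
    [0,0,0,0,0,0,0]
  ]
}}

```text
time_s: 21.3
position: [0.6394, 0.1944, 0.2591]
tool_rot: [-0.011, 0.707, 0.012, 0.707]
ft_force: [0.7, 6.1, 2.7]
width: 0.206
```

```bash
python3 st.py
```

```text
[2.950e-01 5.530e-01 1.010e-01 1.117e+00 1.000e-03 2.620e-01] [0.7 6.1 2.7] [0.6394 0.1944 0.2591]
0.042 0.226 radial 2.0784776002175884 resist 5.808429699412117
```

Request:
{"fn": "carry_out", "kwargs": {
  "targets": [
    [0,0,0.02,0,0,0,0],
    [0,0,0.02,0,0,0,0],
    [0,0,0.02,0,0,0,0]
  ]
}}

```text
time_s: 21.68
position: [0.6393, 0.196, 0.2589]
tool_rot: [-0.012, 0.707, 0.012, 0.707]
ft_force: [0.2, 2.6, 5.6]
width: 0.21
```

```bash
python3 st.py
```

```text
[ 0.298  0.554  0.102  1.118 -0.     0.265] [0.2 2.6 5.6] [0.6393 0.196  0.2589]
0.0422 0.264 radial 0.8662563574554762 resist 2.4647931687401106
```

Request:
{"fn": "carry_out", "kwargs": {
  "targets": [
    [0,0,0.01,0.02,0,0,0],
    [0,0,0.01,0.02,0,0,0]
  ]
}}

```text
time_s: 21.92
position: [0.639, 0.1969, 0.2594]
tool_rot: [-0.012, 0.708, 0.011, 0.706]
ft_force: [2.4, 1.4, -7.9]
width: 0.208
```

```bash
python3 st.py; python3 - <<'E'
from h import *
s=capture("scene")[:,:,::-1];cv2.imwrite("pics/scene14.png",s)
E
```

```text
[ 0.299  0.555  0.105  1.122 -0.     0.266] [ 2.4  1.4 -7.9] [0.639  0.1969 0.2594]
0.0422 0.286 radial 2.743150009724089 resist 0.6667799814289117
```

Request:
{"fn": "carry_out", "kwargs": {
  "targets": [
    [0.4,0,0,0,0,0,0],
    [0.4,0,0,0,0,0,0],
    [0.4,0,0,0,0,0,0]
  ]
}}

```text
time_s: 22.35
position: [0.6393, 0.197, 0.2611]
tool_rot: [-0.012, 0.707, 0.012, 0.707]
ft_force: [0.1, 0.2, -0.1]
width: 0.401
```

```bash
python3 st.py; python3 - <<'E'
from h import *
s=capture("scene")[:,:,::-1];cv2.imwrite("pics/scene15.png",s)
f=lambda i:cv2.resize(cv2.imread(f"pics/scene{i}.png")[120:200,290:370],None,fx=5,fy=5,interpolation=cv2.INTER_CUBIC)
cv2.imwrite("pics/c15.png",np.hstack([f(14),f(15)]))
E
```

```text
[ 0.299  0.553  0.106  1.123 -0.     0.266] [ 0.1  0.2 -0.1] [0.6393 0.197  0.2611]
0.0425 0.286 radial 0.15451739914380405 resist 0.16047604932890777
```

View pics/c15.png

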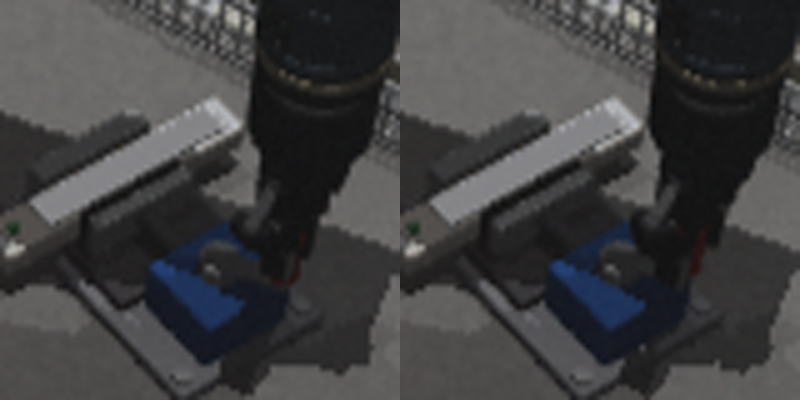

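Request:
{"fn": "carry_out", "kwargs": {
  "targets": [
    [0.4,0,0,0.4,0,0,0],
    [0.4,0,0,0.9,0,0,0],
    [0.4,0,-0.4,0.9,0,0,0],
    [0.4,0,-0.95,0.9,0,0,0],
    [0.4,0,-0.95,0.9,0,0,0]
  ]
}}

```text
time_s: 23.02
position: [0.6391, 0.0988, 0.3513]
tool_rot: [-0.011, 0.707, 0.01, 0.707]
ft_force: [-0.2, 0.9, 0.4]
width: 0.402
```

Request:
{"fn": "carry_out", "kwargs": {
  "targets": [
    [0.4,-0.2,-0.5,0,0,0,0],
    [0.4,-0.2,-0.95,0,0,0,0],
    [0.4,-0.2,-0.95,0,0,0,0]
  ]
}}

```text
time_s: 23.4
position: [0.619, 0.0049, 0.3511]
tool_rot: [-0.011, 0.707, 0.01, 0.707]
ft_force: [0.4, -0.1, 0.1]
width: 0.399
```

```bash
python3 - <<'E'
from h import *
for n,(y,x) in(("scene",(120,270)),("top",(160,130))):
    s=capture(n)[:,:,::-1];cv2.imwrite(f"pics/{n}16.png",s)
    cv2.imwrite(f"pics/c16{n}.png",cv2.resize(s[y:y+100,x:x+100],None,fx=5,fy=5,interpolation=cv2.INTER_CUBIC))
cv2.imwrite("pics/c16.png",np.hstack([cv2.imread("pics/c16scene.png")[:,100:],cv2.imread("pics/c16top.png")[:,:400]]))
print(get_obs()['joint_positions'])
E
```

```text
[ 1.15550549e-02  4.20482701e-01  1.16949647e-01  1.26691278e+00
  2.53030925e-04 -2.04376809e-02]
```

View pics/c16.png

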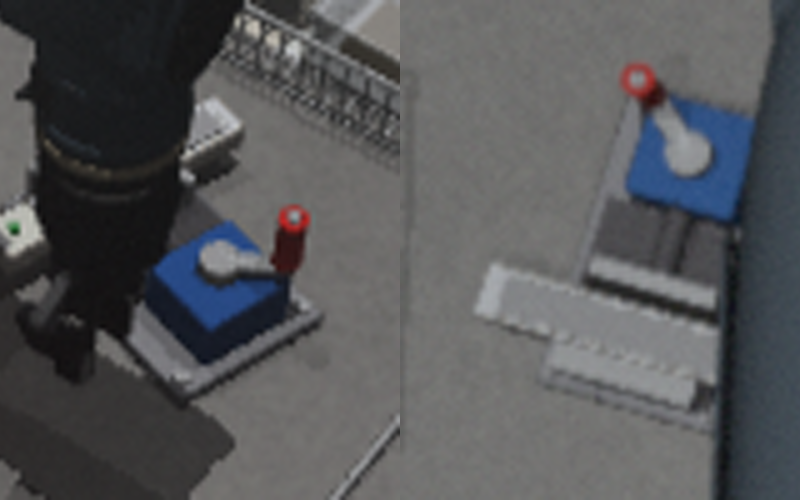

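The crank rests at the same 0.55 rad every time. That fits a pinch near 0.97 rad, the end stop (5.9) near 0.07 rad, and the friction balancing the sprung pad at about 5.4. Winding further can't add to the clamp, so I'll go on to the dial.

Request:
{"fn": "carry_out", "kwargs": {
  "targets": [
    [0.6,-0.2,-0.67,0,0,0,0.05],
    [0.6,-0.2,-0.67,0,0,0,0.05],
    [0.6,-0.2,-0.67,0,0,0,0.05]
  ]
}}

```text
time_s: 23.88
position: [0.5994, -0.0593, 0.3508]
tool_rot: [-0.066, 0.704, 0.067, 0.704]
ft_force: [-0.1, 0.1, -0.2]
width: 0.601
```

Request:
{"fn": "carry_out", "kwargs": {
  "targets": [
    [0.6,-0.2,-0.67,0,0,0,0.05],
    [0.6,-0.2,-0.67,0,0,0,0.05],
    [0.6,-0.2,-0.67,0,0,0,0.05]
  ]
}}

```text
time_s: 24.25
position: [0.5796, -0.1261, 0.3507]
tool_rot: [-0.121, 0.697, 0.121, 0.697]
ft_force: [-0.3, 0.8, -0.0]
width: 0.604
```

Request:
{"fn": "carry_out", "kwargs": {
  "targets": [
    [0.6,-0.18,-0.67,0,0,0,0.045],
    [0.6,-0.18,-0.67,0,0,0,0.045],
    [0.6,-0.18,-0.67,-0.2,0,0,0.045],
    [0.6,-0.18,-0.67,-0.2,0,0,0.045]
  ]
}}

```text
time_s: 24.75
position: [0.5614, -0.1924, 0.3295]
tool_rot: [-0.17, 0.687, 0.171, 0.686]
ft_force: [1.0, 1.1, 0.1]
width: 0.599
```

```bash
python3 st.py; python3 - <<'E'
from h import *
for n in("scene","top"):
    s=capture(n)[:,:,::-1];cv2.imwrite(f"pics/{n}17.png",s)
s=cv2.imread("pics/scene17.png");t=cv2.imread("pics/top17.png")
f=lambda i,y,x:cv2.resize(i[y:y+100,x:x+100],None,fx=4,fy=4,interpolation=cv2.INTER_CUBIC)
cv2.imwrite("pics/c17.png",np.hstack([f(s,180,200),f(t,160,140)]))
p=get_obs()["position"]
for z in (.096,p[2]-.168): print((proj("scene",[p[0],p[1],z])-[200,180])*4)
E
```

```text
[-0.33   0.388  0.01   1.195  0.    -0.818] [1.  1.1 0.1] [ 0.5614 -0.1924  0.3295]
0.3792 -1.669 radial -1.1504335976667348 resist 0.8608674860492032
[207.03412966 245.308491  ]
[203.58597358 195.28109223]
```

View pics/c17.png

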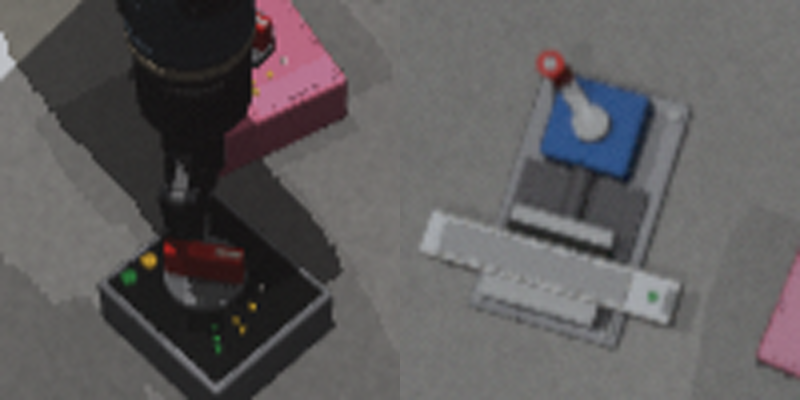

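```bash
python3 - <<'E'
from h import *
s=cv2.imread("pics/scene17.png");t=cv2.imread("pics/top17.png");s0=cv2.imread("pics/scene0.png")
f=lambda i,y,x:cv2.resize(i[y:y+50,x:x+70],None,fx=5.7,fy=5.7,interpolation=cv2.INTER_CUBIC)
cv2.imwrite("pics/c18.png",np.vstack([np.hstack([f(s,145,285),f(s0,145,285)]),np.hstack([f(t,200,145),f(cv2.imread("pics/top0.png"),200,145)])]))
E
```

```text
(no output)
```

View pics/c18.png

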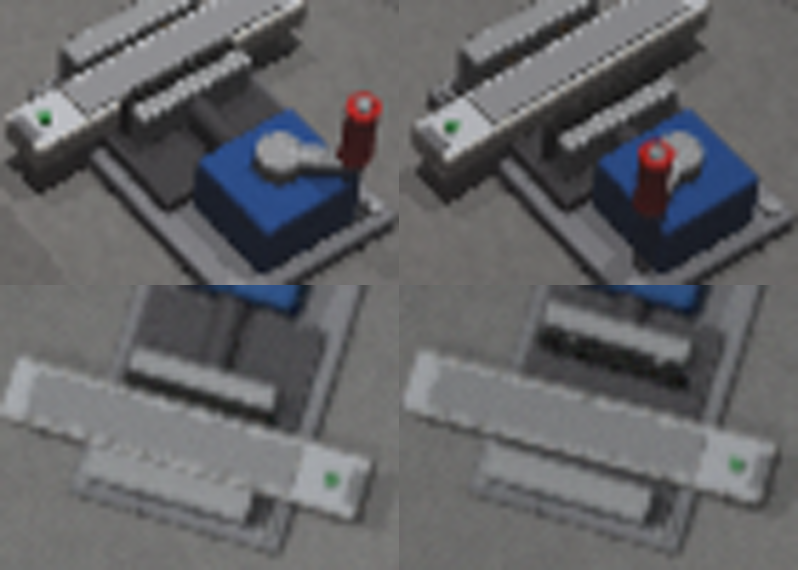

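```bash
python3 - <<'E'
from h import *
def prof(n,f,z,yaw,O):
    im=cv2.cvtColor(cv2.imread(f),cv2.COLOR_BGR2GRAY).astype(np.float32)
    ex=np.array([np.cos(yaw),np.sin(yaw)]);ey=np.array([-ex[1],ex[0]])
    xs=np.arange(-.11,.03,.001)
    P=[]
    for yy in np.linspace(-.028,.028,29):
        uv=np.array([proj(n,np.r_[O+ex*x+ey*yy,z]) for x in xs],np.float32)
        P.append(cv2.remap(im,uv[None,:,0],uv[None,:,1],cv2.INTER_LINEAR)[0])
    return xs,np.mean(P,0)
O=np.array([.5448,.2001])
for n in("top","scene"):
  for i in(0,17):
    xs,p=prof(n,f"pics/{n}{i}.png",.053,-.29,O)
    g=np.gradient(p)
    pk=[(int(round(xs[j]*1000)),round(float(g[j]),1)) for j in range(1,len(g)-1) if abs(g[j])>3 and abs(g[j])>=abs(g[j-1]) and abs(g[j])>abs(g[j+1])]
    print(n,i,pk); 
E
```

```text
Traceback (most recent call last):
  File "h.py", line 9, in proj
    m=camera_model(n);q=np.array(m["K"])@(np.array(m["camera_from_world"])@np.r_[p,1])[:3];return q[:2]/q[2]
ValueError: time passes only in moves, steps and waits
```

```bash
sed -i '1,2c import numpy as np,cv2,functools\nimport station\nfrom station import *\ncamera_model=functools.lru_cache(None)(station.camera_model)' h.py; python3 - <<'E'
from h import *
def prof(n,f,z,yaw,O):
    im=cv2.cvtColor(cv2.imread(f),cv2.COLOR_BGR2GRAY).astype(np.float32)
    ex=np.array([np.cos(yaw),np.sin(yaw)]);ey=np.array([-ex[1],ex[0]])
    xs=np.arange(-.11,.03,.001)
    P=[]
    for yy in np.linspace(-.028,.028,29):
        uv=np.array([proj(n,np.r_[O+ex*x+ey*yy,z]) for x in xs],np.float32)
        P.append(cv2.remap(im,uv[None,:,0].copy(),uv[None,:,1].copy(),cv2.INTER_LINEAR)[0])
    return xs,np.mean(P,0)
O=np.array([.5448,.2001])
for n in("top","scene"):
  for i in(0,17):
    xs,p=prof(n,f"pics/{n}{i}.png",.053,-.29,O)
    g=np.gradient(p)
    pk=[(int(round(xs[j]*1000)),round(float(g[j]),1)) for j in range(1,len(g)-1) if abs(g[j])>3 and abs(g[j])>=abs(g[j-1]) and abs(g[j])>abs(g[j+1])]
    print(n,i,pk); 
E
```

```text
top 0 [(-104, -4.1), (-100, 3.7), (-95, -6.0), (-91, 10.0), (-74, -11.0), (-67, 14.5), (-33, -10.9), (-19, -6.9), (-4, 16.1), (8, -11.5), (19, -4.6), (25, 5.4)]
top 17 [(-105, -4.5), (-100, 4.1), (-95, -6.1), (-91, 10.5), (-39, -16.5), (-30, 18.9), (-18, -12.3), (19, -4.9), (25, 5.7)]
scene 0 [(-94, 5.9), (-76, -15.2), (-64, 19.2), (-39, -5.9), (-35, 10.7), (-30, -15.8), (-6, 20.6), (6, -16.4), (21, 4.6)]
scene 17 [(-94, 6.4), (-76, -16.3), (-69, 20.0), (-43, -15.0), (-31, 20.9), (-20, -17.4), (21, 3.1)]
```

The jaw has moved 26 mm in both views, the light sits on the fixed jaw and the pad strip touches it. The dial bar is centred under the gripper at about (205,247), so I'll correct y by −4 mm, descend and grip.

Request:
{"fn": "carry_out", "kwargs": {
  "targets": [
    [0.6,0,-0.04,-0.3,0,0,0],
    [0.6,0,-0.04,-0.6,0,0,0],
    [0.6,0,-0.04,-0.8,0,0,0],
    [0.6,0,-0.04,-0.8,0,0,0],
    [0,0,-0.04,-0.8,0,0,0],
    [0,0,-0.04,-0.8,0,0,0],
    [0,0,-0.04,-0.8,0,0,0],
    [0,0,-0.04,-0.8,0,0,0]
  ],
  "force": 80
}}

```text
time_s: 25.85
position: [0.561, -0.1968, 0.2523]
tool_rot: [-0.17, 0.685, 0.172, 0.687]
ft_force: [-3.4, 9.5, 9.6]
width: 0.143
```

```bash
python3 - <<'E'
from h import *
o=get_obs();print({k:np.round(o[k],3) for k in("position","ft_force","torque","width","joint_positions")})
s=capture("scene")[:,:,::-1];cv2.imwrite("pics/c19.png",cv2.resize(s[180:280,200:300],None,fx=5,fy=5,interpolation=cv2.INTER_CUBIC))
E
```

```text
{'position': array([ 0.561, -0.197,  0.252]), 'ft_force': array([-3.404,  9.507,  9.617]), 'torque': array([ 1.835,  0.768, -0.231]), 'width': np.float64(0.143), 'joint_positions': array([-0.338,  0.442, -0.114,  1.014,  0.003, -0.827])}
```

View pics/c19.png

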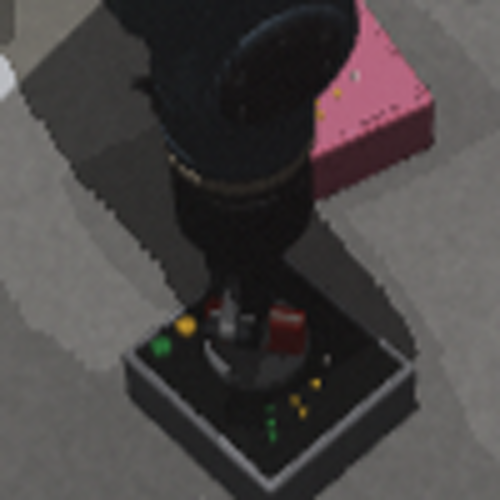

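The bar is gripped in the middle at width 0.143. Now I'll turn clockwise.

Request:
{"fn": "carry_out", "kwargs": {
  "targets": [
    [0,0,0.01,0.02,0,0,-0.05],
    [0,0,0.01,0.02,0,0,-0.1],
    [0,0,0.01,0.02,0,0,-0.15],
    [0,0,0.01,0.02,0,0,-0.2],
    [0,0,0.01,0.02,0,0,-0.25],
    [0,0,0.01,0.02,0,0,-0.3],
    [0,0,0.01,0.02,0,0,-0.35],
    [0,0,0.01,0.02,0,0,-0.39],
    [0,0,0.01,0.02,0,0,-0.39]
  ],
  "force": 100
}}

```text
time_s: 27.02
position: [0.5612, -0.1957, 0.2526]
tool_rot: [0.256, 0.66, -0.254, 0.659]
ft_force: [2.1, 6.8, -7.0]
width: 0.131
```

```bash
cat > d.py <<'E'
from h import *
import sys
o=get_obs();print({k:np.round(o[k],3) for k in("position","ft_force","torque","width","joint_positions")})
j=o["joint_positions"];print("turned",2.062-(j[0]+1.571-j[5]))
f=lambda n,y,x:cv2.resize(capture(n)[y:y+80,x:x+80,::-1],None,fx=5,fy=5,interpolation=cv2.INTER_CUBIC)
cv2.imwrite(sys.argv[1],np.hstack([f("scene",200,210),f("top",165,270)]))
E
python3 d.py pics/c20.png
```

```text
{'position': array([ 0.561, -0.196,  0.253]), 'ft_force': array([ 2.111,  6.768, -7.047]), 'torque': array([ 1.442, -0.446,  0.238]), 'width': np.float64(0.131), 'joint_positions': array([-0.336,  0.442, -0.113,  1.016,  0.003,  0.401])}
turned 1.2282825802762136
```

View pics/c20.png

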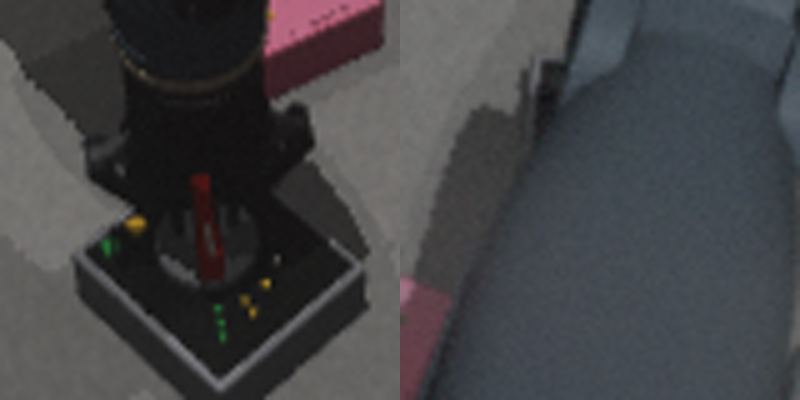

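Request:
{"fn": "carry_out", "kwargs": {
  "targets": [
    [0,0,0,-0.01,0,0,-0.02],
    [0,0,0,-0.01,0,0,-0.02],
    [0,0,0,-0.01,0,0,-0.02]
  ]
}}

```text
time_s: 27.5
position: [0.5612, -0.1956, 0.2525]
tool_rot: [0.276, 0.652, -0.274, 0.651]
ft_force: [-0.6, 8.1, 2.1]
width: 0.133
```

```bash
python3 d.py pics/c21.png; python3 - <<'E'
from h import *
# expected pixel of pointer end top edge for dial angles (bar end 29 mm from axis, z=.096)
A=np.array([.561,-.1958])
for d in(1.0,1.1,1.2,1.28):
    b=.49-d
    for r in(.029,-.029): print(d,r,((proj("scene",np.r_[A+r*np.array([np.cos(b),np.sin(b)]),.096])-[210,200])*5).round(0),end=" ")
    print()
E
```

```text
{'position': array([ 0.561, -0.196,  0.252]), 'ft_force': array([-0.578,  8.089,  2.083]), 'torque': array([1.725, 0.166, 0.217]), 'width': np.float64(0.133), 'joint_positions': array([-0.336,  0.442, -0.114,  1.015,  0.003,  0.462])}
turned 1.2892675755426373
1.0 0.029 [223. 249.] 1.0 -0.029 [186. 171.] 
1.1 0.029 [219. 251.] 1.1 -0.029 [190. 169.] 
1.2 0.029 [214. 252.] 1.2 -0.029 [195. 168.] 
1.28 0.029 [210. 253.] 1.28 -0.029 [199. 167.]
```

View pics/c21.png

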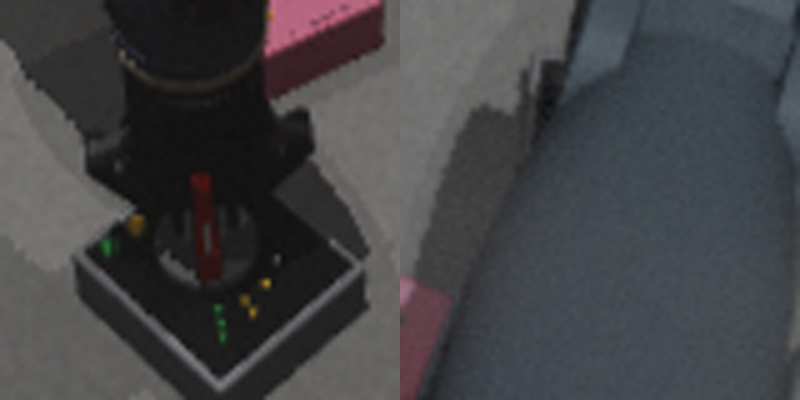

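The bar runs from about (201,176) to (209,252). That matches 1.2–1.28 rad, with a steady holding torque of about 0.22 N m. One last look at the vise before handing in.

```bash
python3 - <<'E'
from h import *
s=capture("scene")[:,:,::-1];cv2.imwrite("pics/scene22.png",s)
t=capture("top")[:,:,::-1];cv2.imwrite("pics/top22.png",t)
f=lambda i,y,x:cv2.resize(i[y:y+100,x:x+100],None,fx=4,fy=4,interpolation=cv2.INTER_CUBIC)
cv2.imwrite("pics/c22.png",np.hstack([f(s,120,270),f(t,160,140)]))
E
```

```text
(no output)
```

View pics/c22.png

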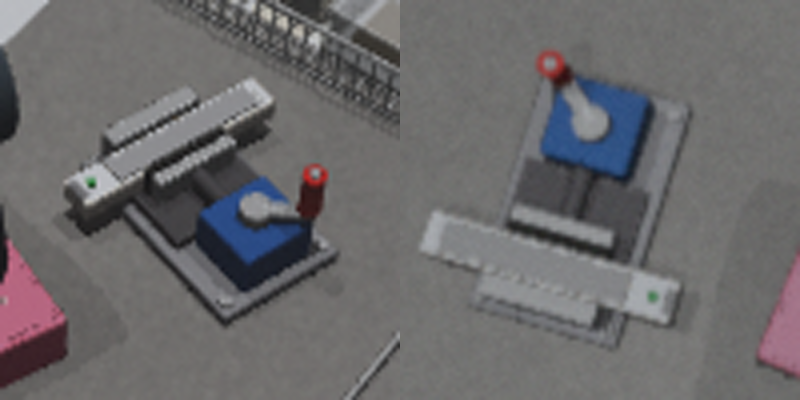

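The crank and jaw haven't changed: the knob is still at (550,65) in the top crop and the light is flush between both jaws. Handing in.

```bash
python3 -c "
from station import *
print(hand_in())"
```

```text
the job is handed in; nothing more can be done
None
```

I wound the vise crank clockwise until the light was clamped, then turned the dial on the grey console to the third click. I handed in at about 28 s with the fingers still holding the dial; no verdict came back.

- **Vise:** My first grip slid along the knob near the end because the jaws had drifted to a radial direction. I regrasped twice. The first of these over-wound to the end stop, with a peak wrist force of about 57 N (limit 120 N). On the last winding the force at the knob reached about 8.5 N.
- **Clamp when released:** After every release the crank recoiled to the same angle, by about a quarter of a rad the last time. The jaw had moved 26 mm in both views, the light lay against the fixed jaw with the pad against it, and nothing had shifted in the pictures just before hand-in.
- **Least certain:** I estimate the crank rests at about 5.4, where its friction balances the pad's spring. That is just short of half a rad past the pinch. I worked this out from force readings and picture angles and did not measure it directly.
- **Dial:** The wrist turned 1.29 rad. The bar in the picture matches 1.2–1.28 rad, pointing at the three green dots. The holding torque is steady at about 0.22 N m, within the range given for the third click.

I did not touch the other things on the table or in the basket.

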